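# Unlock the tube-block stack and load the block heaters

## Robot

A 6-joint arm with a two-finger parallel gripper is mounted at the origin on a cart in front of the work surface, level with it; the furniture and walls round the work are solid. World frame = base frame: x ahead of the robot, y to its left, z up, the work surface at z = 0. Lengths are in m, angles in rad, forces in N, time in s.
With the tool pointing down it reaches from about 0.3 to 0.775 m from the base axis. Payload 14.6 kg.
Tool frame: the origin (TCP) lies at the very end of the fingers, on their centre line; the grasp point (between the pads) lies 19 mm behind it (ctrl.hold_point_z is the z of the grasp point in the tool frame, in m); z points along the fingers, y is the direction in which the jaws open and shut (so a half turn about z gives the same grasp; the last joint's range is limited). The gripper opens to 94 mm and grips with 3 to 60 N. Pads are 16 mm wide; open, the fingers measure 119 mm over their backs; the gripper's body (75 mm by 177 mm) begins 78 mm behind the grasp point.
Start: joints at [-1.283, 0.3, 1.521, -0, 1.321, -0.067], TCP at [0.191, -0.516, 0.205] pointing down, gripper open.
Joint ranges: [-3.03, 3.03], [-0.79, 2.21], [0.23, 2.52], [-1.04, 4.18], [0, 3.07], [-2.55, 2.55]. Speed limits (rad/s): [2.22, 2.22, 2.57, 3.14, 3.14, 3.14].

## Interface

Orientations are given as [roll, pitch, yaw] about the fixed x, y, z axes, in that order (R = Rz(yaw) Ry(pitch) Rx(roll)).
In Python, from station import ctrl, cams, hand_in gives the robot as it stands.
- The arm moves only by the tool servo_tool, never from a script. Its argument "rows" is a list of rows, each a list of 7 numbers: the shift along the world's x, y, z in m, then the turn, a rotation vector about the world's x, y, z in rad, then the gripper command: -1 is shut, 1 is fully open, values between are in proportion. A call has exactly 8 rows; each row is the pose to reach, as a shift and turn from the pose measured when the call began; what a row does not reach only later rows make up. A row lasts 1/12 s, in which the tool goes at most 41.7 mm and 7.16 degrees, less where a joint would pass 70% of its speed; a pose out of reach is approached as far as the arm can. A call with a gripper value outside its range is refused whole. The fingers move at their own pace and stop on an object; "newtons" is the grip in N (left out, the last holds). Time passes only in rows, so rows that repeat a pose let the fingers close, or fill a call up. It gives the time, the measured TCP pose, the force and the opening at its end, in the units of the state.
- ctrl.get_obs(): the state, without advancing time (a new reading comes with each control period).
- cams.camera(name): name is "side" or "top"; returns a dict with "image" (400x640x3 uint8, red, green, blue), "depth" (400x640 float32, m along the optical axis (not along the pixel's ray), 0 where there is no reading), "fx", "fy", "cx", "cy" (pixels), "dist_coeffs" ([k1, k2, p1, p2, k3] as OpenCV has them; the pictures are not rectified), "rvec" (rotation vector, rad) and "tvec" (3), from world to camera coordinates, as OpenCV has them. Camera axes: x right, y down, z forward; pixel columns grow to the right and rows downward; lengths in m; the calibration is good to about 2 mm. A picture is of the moment at which its call begins.
- hand_in(): hands the job in, once; it reports no verdict.
Trained networks look in a picture, given as the dict that the camera call returned (one of the last four; its "shot" number tells which), for a name from the list of things; names that differ only in an ending like _2 or _b are one class to them, and where a whole thing is asked for, a point or a joint stands for the part that bears it (a point fixed in the world has none). Each returns a list of dicts, best first, with "p" (0 to 1); they miss things now and then, are a little off and sometimes report something else, mostly with a low value. They report only what shows in the picture. A call takes as long as a camera call. They do not tell look-alikes from the thing itself.
- cams.spot_in(picture, name): "box" ([left, top, right, bottom] as shares, 0 to 1, of the picture: columns of its width, rows of its height, round what is visible of it).
- cams.place_of(picture, name): "at" ([column, row] as shares, 0 to 1, of the picture: columns of its width, rows of its height: a listed point, or the origin of a listed thing).
The state is a dict: "time_s": time; "qpos": joint angles; "joint_vel": joint speeds; "tau": joint torques, N m; "ee_pos": TCP position; "eef_rot": TCP orientation; "force": force on the tool from outside, world axes, zero at the start; "moment": the same for the moment, N m; "grip_width": finger opening in m.
Only numpy, scipy, OpenCV 4.12 (cv2) and the standard library are available. Lean on these libraries where they do the work, as an engineer would, in place of code of your own. Each camera call takes 0.05 s, during which the arm holds its last target.

## Task

Three aluminium tube blocks are stacked on a spindle stand, locked by a looped spring clip through the spindle. Pull the clip sideways out of the spindle and lay it flat in the small steel tray; then take the blocks off one by one from the top, and set each flat in the heater whose well has the block's own shape: the round block first, then the square one, then the long bar.

Things in the scene. Friction and masses are not known exactly. Their poses are not given: they have to be found in the camera images.
- spindle_hole (a point): Fixed stand: dark steel base 100 (x) x 70 x 6 mm with a steel spindle, 14 mm in diameter, top 73 mm above the bench. On it bar, square and round block from below, tops at 24, 42 and 60 mm. The point is the middle of the spindle's 7 mm cross hole, 65.5 mm above the bench; x lies along the hole, towards the clip's loop; z up.
- clip_loop (a point): Loose hairpin clip of 5 mm steel wire, 70 mm long, level through the spindle. Loop 25 mm wide (y), its straight sides 18 mm along x. Point: middle of the sides, 2.5 mm above the underside, 35 mm from the spindle axis; it sags some mm. +x: to the loop's closed end (21.5 mm); the straight leg's tip is 51 mm along -x, the clip's middle 15 mm. 22 mm along +x pulls it free, almost without force.
- round_center (a point): Loose block, round, aluminium, 60 g: 42 mm in diameter, 18 mm high, with a 21 mm bore for the spindle in its middle. The point is its centre, 9 mm above its underside; z up. At the top of the stack; ring of 8 small dark holes.
- square_center (a point): Loose block, square, aluminium, 120 g: 52 x 52 mm, sides along x and y, 18 mm high, with a 21 mm bore for the spindle in its middle. The point is its centre, 9 mm above its underside; z up. In the middle of the stack; a dark hole in each corner.
- bar_center (a point): Loose block, long bar, aluminium, 150 g: 78 mm along x, 42 mm along y, 18 mm high, with a 21 mm bore for the spindle in its middle. The point is its centre, 9 mm above its underside; z up. At the bottom of the stack; two groups of small dark holes.
- well_round (a point): Heater fixed to the bench: white box 106 (x) x 80 (y) x 20 mm high, small black knob on its front (-x) end; in its top a dark-floored well 5 mm deep, round, 58 mm in diameter. The point is the centre of the well's floor, 15 mm above the bench; axes as the heater's, z up.
- well_square (a point): Heater fixed to the bench: white box 106 (x) x 80 (y) x 20 mm high, small black knob on its front (-x) end; in its top a dark-floored well 5 mm deep, square, 68 x 68 mm. The point is the centre of the well's floor, 15 mm above the bench; axes as the heater's, z up.
- well_bar (a point): Heater fixed to the bench: white box 106 (x) x 80 (y) x 20 mm high, small black knob on its front (-x) end; in its top a dark-floored well 5 mm deep, oblong, 94 mm along x, 58 mm along y. The point is the centre of the well's floor, 15 mm above the bench; axes as the heater's, z up.
- clip_tray: Small open steel tray, fixed to the bench, 116 (x) x 84 (y) x 12 mm high, wall and floor 3 mm thick. Origin at the centre of its underside on the bench; z up.
There are look-alikes about, which are no part of the job. Leave any green look-alike of the part that bears round_center alone.

How it is judged:
On the way, in this order (a step that is already met when the one before it is completed fails the run):
1. the clip is out of the spindle and lies flat in the steel tray (x of clip_loop in the frame of clip_tray between -0.057 and 0.057 m and y of clip_loop in the frame of clip_tray between -0.041 and 0.041 m and z of clip_loop in the frame of clip_tray below 0.01 m and angle between clip_loop's own z axis and vertical below 0.15 rad), for 0.2 s.
2. the round block lies flat in the round well (horizontal distance between round_center and well_round below 0.014 m and z of round_center in the frame of well_round below 0.012 m and angle between round_center's own z axis and vertical below 0.08 rad), for 0.2 s.
3. the square block lies flat in the square well (horizontal distance between square_center and well_square below 0.014 m and z of square_center in the frame of well_square below 0.012 m and angle between square_center's own z axis and vertical below 0.08 rad), for 0.2 s.
4. the bar block lies flat in the oblong well (horizontal distance between bar_center and well_bar below 0.014 m and z of bar_center in the frame of well_bar below 0.012 m and angle between bar_center's own z axis and vertical below 0.08 rad), for 0.2 s.
At the end, for the whole second after the job is handed in: The clip lies flat (0.15 rad) on the steel tray's floor, loop inside its walls; the round, square and bar blocks lie flat (0.08 rad) in the round, square and oblong wells (within 14 mm of the well's centre, block centre under 12 mm above its floor); all released and at rest (all of step 1 and all of step 2 and all of step 3 and all of step 4 and contact force between each of clip, block_round, block_square, block_bar and the fingers below 0.05 N and linear speed of each of clip, block_round, block_square, block_bar below 0.02 m/s); the robot touches nothing.
It also fails if it takes over 122 s, if anything falls off the work surface, if the arm or the gripper's body presses on something with over 40 N, if the wrist force passes 120 N, or if a joint passes its speed limit or range.

## Working session

There is one attempt and no reset: what is moved stays moved. The work goes in short steps, Python scripts to look and compute and a tool call to move; the robot and the scene stay as the last step left them, time stands still between calls to the robot, and variables do not carry over. Pictures are saved under pics/ and viewed, and the job is handed in when it is done.

Besides the shell and the picture viewer there is one more tool, called after "Call:" as name(argument=value, ...) on one line, values as JSON. servo_tool: Moves the arm, as the interface text tells. Its arguments: {"type":"object","properties":{"rows":{"type":"array"},"newtons":{"type":"number"}},"required":["rows"]}

```bash
ls; mkdir -p pics; python3 - <<'E'
from station import ctrl,cams
import cv2,numpy as np,pickle
print(ctrl.get_obs(), ctrl.hold_point_z)
names=["spindle_hole","clip_loop","round_center","square_center","bar_center","well_round","well_square","well_bar","clip_tray"]
for n in ["top","side"]:
    p=cams.camera(n)
    cv2.imwrite(f"pics/{n}0.png",p["image"][:,:,::-1])
    pickle.dump(p,open(f"{n}0.pkl","wb"))
    print(n,[p[k] for k in("fx","fy","cx","cy","dist_coeffs","rvec","tvec")])
    R=cv2.Rodrigues(np.array(p["rvec"]))[0]; print("campos",-R.T@np.array(p["tvec"]).ravel())
    for m in names:
        r=cams.place_of(p,m)
        print(m,[(round(d["at"][0]*640),round(d["at"][1]*400),round(d["p"],2)) for d in r[:4]])
E
```

```text
pics
{'time_s': 0.0, 'qpos': array([-1.28260729e+00,  3.00509998e-01,  1.52156209e+00, -6.17955463e-06,
        1.32069109e+00, -6.66043403e-02]), 'joint_vel': array([ 0.00135434,  0.00053025, -0.00110532,  0.00089342,  0.00036228,
       -0.0016664 ]), 'tau': array([-3.50851406e-04, -5.31807554e+01, -3.52737880e+01,  7.08269281e-02,
        2.43939960e-02, -8.35335845e-05]), 'ee_pos': array([ 0.19098941, -0.51550387,  0.20487303]), 'eef_rot': array([-3.14042433e+00, -7.19321134e-05,  3.54794866e-01]), 'force': array([ 0.27962153,  0.33340146, -0.11296348]), 'moment': array([-0.07051358,  0.00837152,  0.02686273]), 'grip_width': 0.09390123118968147} -0.0188
top [376.3096505888197, 376.3096505888197, 318.3532108209319, 199.16990699399832, array([-0.05947382,  0.        ,  0.        ,  0.        ,  0.        ]), array([ 2.13107356, -2.1299474 ,  0.18748279]), array([-0.02672947,  0.54239577,  1.04524886])]
campos [ 0.35253975 -0.02550463  1.12361828]
spindle_hole []
clip_loop [(402, 198, 0.48), (401, 190, 0.48)]
round_center [(397, 185, 0.57), (403, 188, 0.54), (377, 155, 0.52), (403, 
[... 155 characters left out ...]
30, 235, 0.65)]
well_bar [(394, 244, 0.55)]
clip_tray [(274, 240, 0.98)]
side [366.38150112682257, 366.38150112682257, 322.8235790232506, 202.13610720564418, array([-0.03601637,  0.        ,  0.        ,  0.        ,  0.        ]), array([ 1.92126509, -0.06925361,  0.0283387 ]), array([-0.53917831,  0.07613996,  0.86401893])]
campos [ 0.49438705 -0.81727435  0.3615015 ]
spindle_hole [(351, 253, 0.56)]
clip_loop [(329, 256, 0.56)]
round_center [(353, 264, 0.73), (403, 260, 0.57)]
square_center [(348, 268, 0.93), (348, 280, 0.41)]
bar_center [(348, 279, 0.61)]
well_round [(277, 191, 0.81)]
well_square [(284, 234, 0.88), (351, 253, 0.53)]
well_bar [(260, 280, 0.66)]
clip_tray [(282, 213, 0.56)]
```

View pics/top0.png

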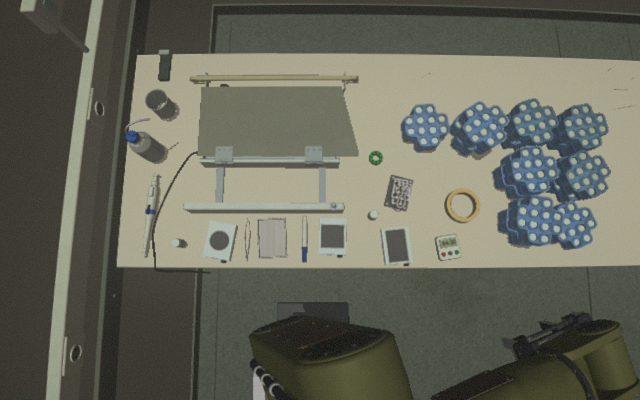

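View pics/side0.png

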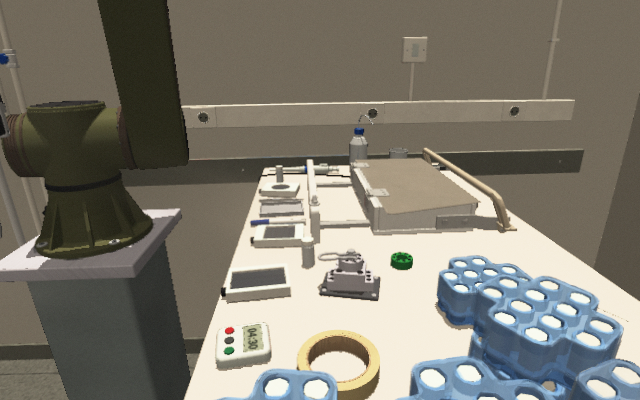

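```bash
python3 - <<'E'
import cv2
a=cv2.imread("pics/top0.png");cv2.imwrite("pics/topz.png",cv2.resize(a[140:290,190:450],None,fx=3,fy=3,interpolation=cv2.INTER_CUBIC))
a=cv2.imread("pics/side0.png");cv2.imwrite("pics/sidez.png",cv2.resize(a[170:320,200:430],None,fx=3.4,fy=3.4,interpolation=cv2.INTER_CUBIC))
E
```

```text
(no output)
```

View pics/topz.png

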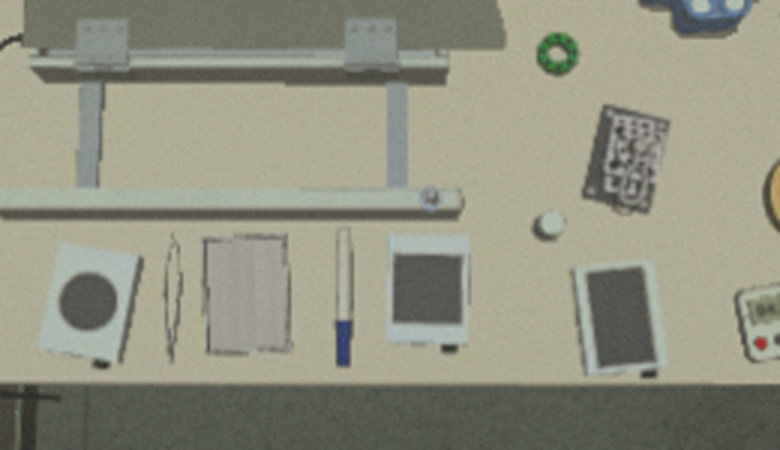

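View pics/sidez.png

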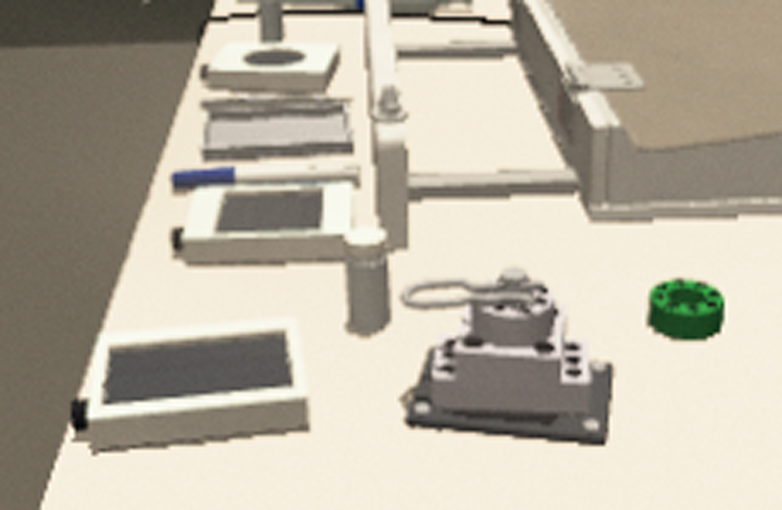

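```bash
cat > h.py <<'E'
import cv2,numpy as np,pickle
def load(n): return pickle.load(open(n+".pkl","rb"))
def KR(p):
    K=np.array([[p["fx"],0,p["cx"]],[0,p["fy"],p["cy"]],[0,0,1]]);R=cv2.Rodrigues(np.array(p["rvec"],float))[0]
    return K,R,np.array(p["tvec"],float).ravel(),np.array(p["dist_coeffs"],float)
def onplane(p,uv,z):
    K,R,t,d=KR(p); n=cv2.undistortPoints(np.array(uv,float).reshape(-1,1,2),K,d).reshape(-1,2)
    r=np.c_[n,np.ones(len(n))]@R; c=-R.T@t
    return c+r*((z-c[2])/r[:,2])[:,None]
def proj(p,X):
    K,R,t,d=KR(p); return cv2.projectPoints(np.array(X,float).reshape(-1,1,3),np.array(p["rvec"],float),t,K,d)[0].reshape(-1,2)
def cloud(p):
    K,R,t,d=KR(p); v,u=np.mgrid[0:400,0:640]; n=cv2.undistortPoints(np.stack([u,v],-1).reshape(-1,1,2).astype(float),K,d).reshape(-1,2)
    Z=p["depth"].reshape(-1).astype(float); X=np.c_[n,np.ones(len(n))]*Z[:,None]
    W=(X-t)@R; W[Z<=0]=np.nan
    return W.reshape(400,640,3)
E
python3 - <<'E'
from h import *
for c in ["top0","side0"]:
    p=load(c); W=cloud(p); im=p["image"].astype(int)
    g=im.sum(2)/3
    if c=="top0":
        for nm,(a,b),z in [("wr",(219,240),.015),("ws",(332,236),.015),("wb",(398,245),.015)]:
            m=(g<95).astype(np.uint8); 
            n,l,s,ce=cv2.connectedComponentsWithStats(m)
            k=l[b,a]; print(nm,g[b,a],s[k],ce[k],onplane(p,ce[k],z), cv2.minAreaRect(np.argwhere(l==k)[:,::-1].astype(np.float32)),"depthz",W[b,a])
    # heights
    if c=="top0":
      for (u,v) in [(274,240),(330,225),(372,215),(374,214),(330,205),(260,206),(304,230),(248,240),(400,190),(399,200),(376,158),(463,205),(447,247),(178,243)]:
        print((u,v),W[v,u].round(3),np.nanmax(W[v-3:v+4,u-3:u+4,2]).round(3))
E
```

```text
wr 84.0 [210 232  19  18 256] [218.875     240.2734375] [[0.42490009 0.26678032 0.015     ]] ((218.75001525878906, 240.25001525878906), (16.970561981201172, 17.677669525146484), 45.0) depthz [0.42585207 0.26702657 0.01278545]
ws 84.66666666666667 [321 225  22  22 452] [331.94690265 235.77654867] [[ 0.43877015 -0.06652619  0.015     ]] ((331.5, 235.5), (21.0, 21.0), 90.0) depthz [ 0.43836457 -0.06679997  0.01174052]
wb 85.0 [386 230  22  32 556] [396.35431655 245.29496403] [[ 0.4106392  -0.25575985  0.015     ]] ((396.3995666503906, 245.24673461914062), (30.992387771606445, 18.172508239746094), 82.40535736083984) depthz [ 0.41155934 -0.260928    0.01369545]
(274, 240) [0.427 0.106 0.   ] 0.008
(330, 225) [ 0.471 -0.061  0.014] 0.024
(372, 215) [ 0.495 -0.18   0.058] 0.058
(374, 214) [ 0.498 -0.187  0.052] 0.058
(330, 205) [ 0.519 -0.059  0.089] 0.103
(260, 206) [0.517 0.137 0.081] 0.086
(304, 230) [0.456 0.016 0.016] 0.02
(248, 240) [0.427 0.183 0.004] 0.009
(400, 190) [ 0.566 -0.261  0.065] 0.077
(399, 200) [ 0.544 -0.266  0.024] 0.067
(376, 158) [ 0.68  -0.205  0.003] 0.022
(463, 205) [ 0.533 -0.469 -0.002] 0.005
(447, 247) [ 0.405 -0.404  0.021] 0.021
(178, 243) [0.414 0.373 0.056] 0.06
```

```bash
cat > ov.py <<'E'
from h import *
import sys
def rect(c,yaw,a,b,z):
    R=np.array([[np.cos(yaw),-np.sin(yaw)],[np.sin(yaw),np.cos(yaw)]])
    P=np.array([[a,b],[-a,b],[-a,-b],[a,-b]])/2@R.T+np.array(c[:2]); return np.c_[P,np.full(4,z)]
def circ(c,r,z):
    t=np.linspace(0,6.28,30); return np.c_[c[0]+r*np.cos(t),c[1]+r*np.sin(t),np.full(30,z)]
def draw(p,shapes,box,f,out):
    l,t,r,b=box; im=cv2.resize(np.ascontiguousarray(p["image"][t:b,l:r,::-1]),None,fx=f,fy=f,interpolation=cv2.INTER_NEAREST)
    for X,col,closed in shapes:
        u=(proj(p,X)-[l,t]+.5)*f; cv2.polylines(im,[np.round(u).astype(int)],closed,col,1)
    cv2.imwrite(out,im)
E
python3 - <<'E'
from ov import *
p=load("top0"); g=p["image"].astype(int); hsv=cv2.cvtColor(p["image"],cv2.COLOR_RGB2HSV)
def yaw_of(box,m,z):
    ys,xs=np.nonzero(m[box[1]:box[3],box[0]:box[2]]); pts=np.c_[xs+box[0],ys+box[1]]
    W=onplane(p,pts,z)[:,:2].astype(np.float32); return cv2.minAreaRect(W*1000)
for n,b in [("r",(200,218,240,266)),("s",(314,215,350,258)),("b",(378,224,414,268)),("tray",(255,215,292,262))]:
    sub=p["image"][b[1]:b[3],b[0]:b[2]]
    print(n,np.percentile(hsv[b[1]:b[3],b[0]:b[2],1],[5,25,50,75,95]))
    m=(hsv[...,1]<25)&(g.sum(2)/3>(160 if n!="tray" else 60))
    mm=m.astype(np.uint8); k,l,s,c=cv2.connectedComponentsWithStats(mm[b[1]:b[3],b[0]:b[2]])
    i=1+np.argmax(s[1:,4]); M=np.zeros_like(mm); M[b[1]:b[3],b[0]:b[2]]=(l==i)
    print(s[i],yaw_of(b,M,.02 if n!="tray" else .008))
E
```

```text
r [12. 16. 22. 39. 42.]
[  2   3  34  40 618] ((426.1287841796875, 266.4627380371094), (79.19622802734375, 107.4919662475586), 80.3353500366211)
s [ 9. 14. 18. 37. 42.]
[  4   3  29  37 416] ((438.1271667480469, -66.67736053466797), (80.09556579589844, 107.97962188720703), 88.04842376708984)
b [ 9.15 15.   21.   38.   42.  ]
[  4   4   9  38 107] ((407.5211181640625, -224.10548400878906), (23.637418746948242, 108.02084350585938), 88.22750854492188)
tray [16. 19. 22. 38. 41.]
[   2    3   30   40 1065] ((434.69683837890625, 111.81192016601562), (116.79457092285156, 84.30854034423828), 3.260941982269287)
```

```bash
python3 - <<'E'
from ov import *
pt=load("top0");ps=load("side0")
c=[(190+x/3-.33,140+y/3-.33) for x,y in [(603,104),(668,118),(650,213),(585,195)]]
B=onplane(pt,c,.006); print(B.round(3),B.mean(0)); print(cv2.minAreaRect((B[:,:2]*1000).astype(np.float32)))
# cloud of upper stack from both cameras
for p in (pt,ps):
    W=cloud(p); 
    m=(abs(W[...,0]-.56)<.08)&(abs(W[...,1]+.265)<.07)
    for lo,hi in [(.062,.08),(.052,.064),(.036,.046)]:
        k=m&(W[...,2]>lo)&(W[...,2]<hi); print(lo,hi,k.sum(),W[k].mean(0).round(4),W[k].min(0).round(3),W[k].max(0).round(3))
H=dict(r=((.4255,.2666),-.169),s=((.4385,-.0666),-.034),b=((.4106,-.258),.08))
sh=[]
for k,(c,y) in H.items():
    sh.append((rect(c,y,.106,.08,.02),(0,0,255),True)); sh.append((rect(c,y,.106,.08,.0),(0,160,255),True))
sh.append((circ(H['r'][0],.029,.015),(255,0,0),True));sh.append((rect(*H['s'],.068,.068,.015),(255,0,0),True));sh.append((rect(*H['b'],.094,.058,.015),(255,0,0),True))
sh.append((rect((.4347,.1118),.057,.116,.084,.012),(0,255,0),True))
draw(pt,sh,(195,205,420,275),3.5,"pics/o1.png")
draw(ps,sh,(210,175,350,305),5,"pics/o2.png")
E
```

```text
[[ 0.627 -0.248  0.006]
 [ 0.613 -0.314  0.006]
 [ 0.515 -0.291  0.006]
 [ 0.533 -0.226  0.006]] [ 0.57182418 -0.269807    0.006     ]
((571.199462890625, -269.5994873046875), (67.66507720947266, 100.3209457397461), 77.0698471069336)
0.062 0.08 100 [ 0.5612 -0.2705  0.0665] [ 0.517 -0.29   0.062] [ 0.587 -0.252  0.077]
0.052 0.064 148 [ 0.5566 -0.2652  0.06  ] [ 0.515 -0.289  0.053] [ 0.589 -0.249  0.064]
0.036 0.046 133 [ 0.5666 -0.2672  0.0417] [ 0.538 -0.3    0.036] [ 0.599 -0.24   0.046]
0.062 0.08 204 [ 0.5605 -0.2752  0.0668] [ 0.523 -0.292  0.062] [ 0.585 -0.254  0.074]
0.052 0.064 356 [ 0.5539 -0.2732  0.059 ] [ 0.491 -0.293  0.052] [ 0.591 -0.195  0.064]
0.036 0.046 369 [ 0.5599 -0.2781  0.0417] [ 0.491 -0.305  0.036] [ 0.6   -0.195  0.046]
```

View pics/o1.png

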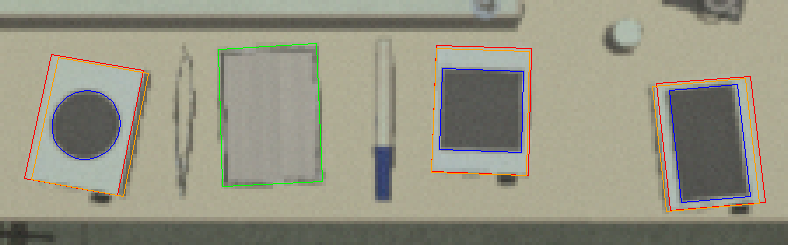

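View pics/o2.png

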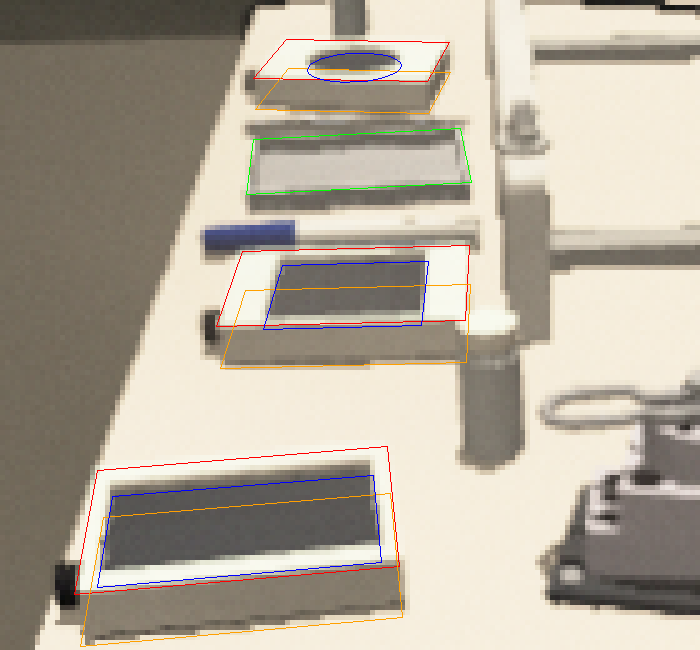

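```bash
python3 - <<'E'
from ov import *
pt=load("top0");ps=load("side0")
for p in (pt,ps):
    W=cloud(p); m=(abs(W[...,0]-.56)<.08)&(abs(W[...,1]+.265)<.07)&(W[...,2]>.07); print(m.sum(),W[m].mean(0).round(4))
S=np.array([.5712,-.2705]); y=np.deg2rad(167.1)
sh=[(rect(S,y,.1,.07,.006),(0,0,255),True),(circ(S,.007,.073),(0,255,0),True),(circ(S,.021,.06),(255,0,0),True),(rect(S,y,.052,.052,.042),(255,255,0),True),(rect(S,y,.078,.042,.024),(0,255,255),True)]
d=np.array([np.cos(y),np.sin(y)]);
sh.append((np.r_[rect(S+d*.035,y,.018,.025,.0625)],(255,0,255),True)); sh.append((np.array([[*(S-d*.016),.065],[*(S+d*.0565),.0625]]),(255,0,255),False))
draw(pt,sh,(370,165,440,220),11,"pics/o3.png")
draw(ps,sh,(310,240,390,310),9,"pics/o4.png")
E
```

```text
22 [ 0.5717 -0.2709  0.0724]
43 [ 0.5715 -0.2741  0.0724]
```

View pics/o3.png

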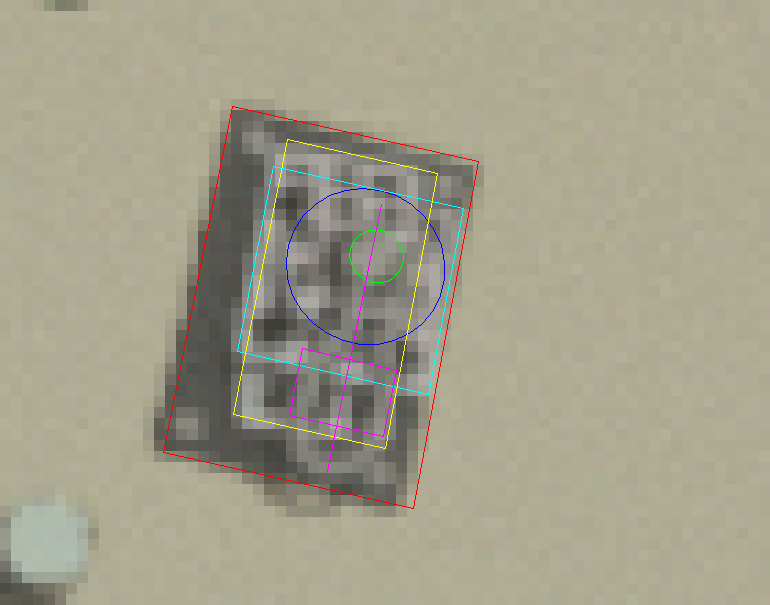

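View pics/o4.png

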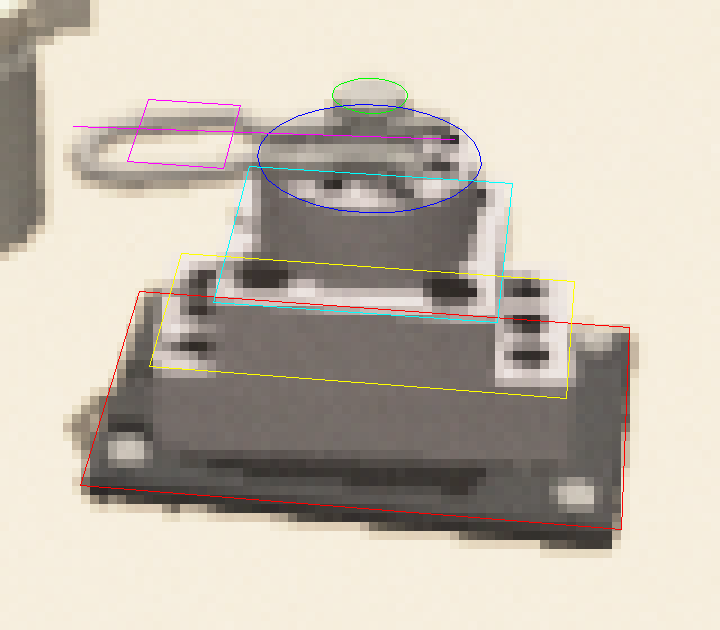

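```bash
python3 - <<'E'
from ov import *
pt=load("top0");ps=load("side0")
from scipy.optimize import least_squares
T=[398.0,210.5];Sd=[318.3,257.3]
f=lambda X:np.r_[proj(pt,X)[0]-T,proj(ps,X)[0]-Sd]
r=least_squares(f,[.52,-.26,.06]);print(r.x,r.fun)
for z in(.056,.058,.06,.062,.064): print(z,onplane(ps,[Sd,[318.3+4,260.5],[318.3+4,253.9],[333,260.5],[333,254]],z)[:,:2].round(4).tolist(),onplane(pt,[T],z)[0,:2])
W=cloud(ps)
for v in range(250,264): print(v,[tuple((W[v,u]*1000).round().astype(int)) if W[v,u,2]>.035 else 0 for u in range(316,346,2)])
E
```

```text
[ 0.51492161 -0.25586116  0.05350256] [-0.09388483 -2.25691514 -1.33224631  0.24590237]
0.056 [[0.5171, -0.2597], [0.5232, -0.2715], [0.5247, -0.2481], [0.5412, -0.2731], [0.5433, -0.2501]] [ 0.50798323 -0.25536065]
0.058 [[0.5169, -0.2634], [0.5231, -0.275], [0.5245, -0.2518], [0.5409, -0.2766], [0.543, -0.2538]] [ 0.50769204 -0.25493005]
0.06 [[0.5168, -0.267], [0.5229, -0.2786], [0.5243, -0.2556], [0.5406, -0.2802], [0.5426, -0.2576]] [ 0.50740084 -0.25449946]
0.062 [[0.5166, -0.2707], [0.5227, -0.2822], [0.5241, -0.2593], [0.5403, -0.2837], [0.5423, -0.2613]] [ 0.50710964 -0.25406886]
0.064 [[0.5165, -0.2743], [0.5225, -0.2858], [0.5239, -0.263], [0.54, -0.2873], [0.542, -0.265]] [ 0.50681844 -0.25363827]
250 [0, 0, 0, 0, 0, 0, 0, 0, 0, 0, 0, 0, 0, 0, 0]
251 [0, 0, 0, 0, 0, 0, 0, 0, 0, 0, 0, 0, 0, 0, 0]
252 [0, 0, 0, 0, 0, 0, (np.int64(534), np.int64(-255), np.int64(63)), (np.int64(538), np.int64(-255), np.int64(63)), (np.int64(541), np.int64(-256), np.int64(63)), (np.int64(544), np.int64(-258), np.int64(64)), (np.int64(547), np.int64(-261), np.int64(65)), 0, 0, 0, 0]
253 [0, 0, 
[... 4194 characters left out ...]
68), np.int64(52)), (np.int64(552), np.int64(-281), np.int64(59)), (np.int64(555), np.int64(-283), np.int64(60)), (np.int64(559), np.int64(-285), np.int64(61))]
262 [0, 0, 0, 0, 0, 0, 0, 0, 0, 0, (np.int64(548), np.int64(-256), np.int64(43)), (np.int64(550), np.int64(-270), np.int64(51)), (np.int64(552), np.int64(-281), np.int64(57)), (np.int64(555), np.int64(-284), np.int64(58)), (np.int64(558), np.int64(-288), np.int64(60))]
263 [0, 0, 0, 0, 0, 0, 0, 0, 0, 0, (np.int64(548), np.int64(-258), np.int64(42)), (np.int64(550), np.int64(-270), np.int64(49)), (np.int64(552), np.int64(-281), np.int64(55)), (np.int64(555), np.int64(-285), np.int64(57)), (np.int64(558), np.int64(-287), np.int64(58))]
```

Call:
servo_tool(rows=[[0.04,0.03,0,0,0,-0.1,0.06],[0.08,0.06,0,0,0,-0.2,0.06],[0.12,0.09,0,0,0,-0.3,0.06],[0.15,0.11,-0.01,0,0,-0.4,0.06],[0.18,0.13,-0.02,0,0,-0.5,0.06],[0.21,0.15,-0.03,0,0,-0.58,0.06],[0.24,0.17,-0.04,0,0,-0.58,0.06],[0.27,0.19,-0.05,0,0,-0.58,0.06]], newtons=15)

```text
time_s: 1.67
ee_pos: [0.4601, -0.326, 0.156]
eef_rot: [3.141, -0.0, -0.226]
force: [-0.2, -1.5, 0.4]
grip_width: 0.0502
```

Call:
servo_tool(rows=[[0.02,0.015,0,0,0,0,0.06],[0.04,0.03,0,0,0,0,0.06],[0.06,0.045,0,0,0,0,0.06],[0.077,0.061,-0.01,0,0,0,0.06],[0.077,0.061,-0.03,0,0,0,0.06],[0.077,0.061,-0.045,0,0,0,0.06],[0.077,0.061,-0.056,0,0,0,0.06],[0.077,0.061,-0.056,0,0,0,0.06]])

```text
time_s: 2.33
ee_pos: [0.5361, -0.2645, 0.0977]
eef_rot: [-3.141, 0.003, -0.226]
force: [-0.1, 0.4, -0.4]
grip_width: 0.0499
```

```bash
cat > look.py <<'E'
from ov import *
import sys
from station import ctrl,cams
def look(tag,which=("side",),box=None,f=3):
    for n in which:
        p=cams.camera(n); pickle.dump(p,open(f"{n}_{tag}.pkl","wb"))
        b=box or ((290,200,420,320) if n=="side" else (195,140,450,275))
        draw(p,[],b,f,f"pics/{n}_{tag}.png")
    o=ctrl.get_obs(); print(o["ee_pos"],o["eef_rot"],o["grip_width"],o["force"],o["time_s"])
E
python3 -c "
from look import *
look('1',f=5)"
```

```text
[ 0.53665344 -0.26489978  0.09926938] [-3.14132440e+00  1.17892874e-03 -2.26043156e-01] 0.05005043637610671 [ 0.422661   -0.74397805  0.57051917] 2.3833
```

View pics/side_1.png

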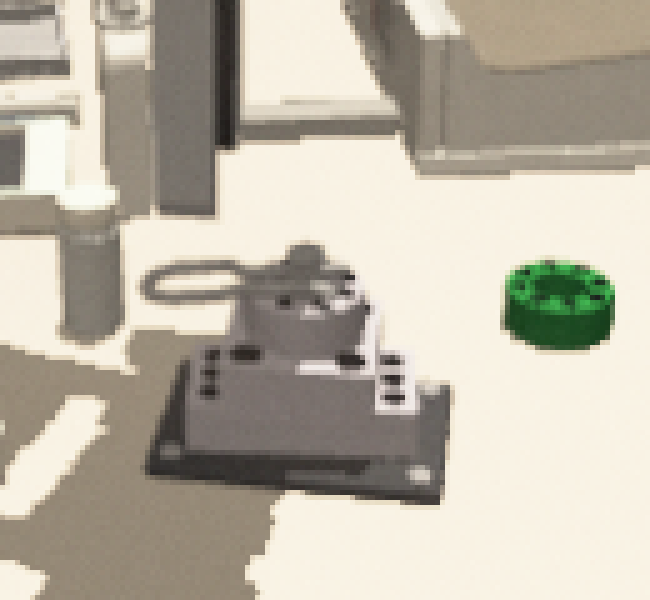

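Call:
servo_tool(rows=[[0,0,-0.015,0,0,0,0.06],[0,0,-0.03,0,0,0,0.06],[0,0,-0.042,0,0,0,0.06],[0,0,-0.052,0,0,0,0.06],[0,0,-0.052,0,0,0,-1],[0,0,-0.052,0,0,0,-1],[0,0,-0.052,0,0,0,-1],[0,0,-0.052,0,0,0,-1]], newtons=12)

```text
time_s: 3.05
ee_pos: [0.5371, -0.2652, 0.0482]
eef_rot: [3.141, -0.0, -0.226]
force: [0.4, -0.1, 0.4]
grip_width: 0.0268
```

```bash

python3 -c "
from look import *
look('2',f=5)"
```

```text
[ 0.53702614 -0.26512792  0.04814468] [ 3.14145827e+00 -8.23355189e-05 -2.26001419e-01] 0.024293757388559496 [0.93008684 0.27706036 0.48636798] 3.1
```

View pics/side_2.png

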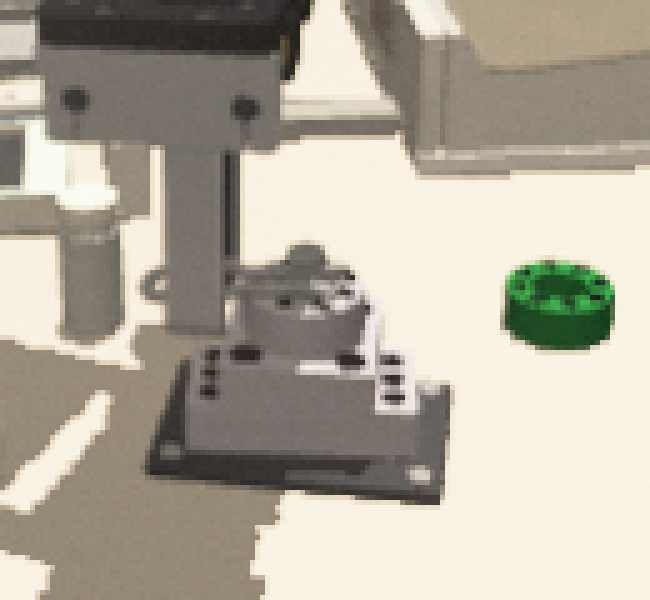

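Call:
servo_tool(rows=[[0,0,0,0,0,0,-1],[-0.006,0.0014,0,0,0,0,-1],[-0.013,0.003,0,0,0,0,-1],[-0.02,0.0046,0,0,0,0,-1],[-0.028,0.0064,0,0,0,0,-1],[-0.036,0.0082,0,0,0,0,-1],[-0.044,0.01,0,0,0,0,-1],[-0.044,0.01,0,0,0,0,-1]])

```text
time_s: 3.77
ee_pos: [0.4916, -0.2548, 0.0482]
eef_rot: [-3.142, 0.001, -0.226]
force: [0.0, 0.0, -0.2]
grip_width: 0.0245
```

```bash

python3 -c "
from look import *
look('3',f=5)"
```

```text
[ 0.49242914 -0.2550846   0.04836428] [ 3.14146080e+00 -1.37519935e-04 -2.26404535e-01] 0.02431371540150317 [1.38657224 1.14090975 0.14035167] 3.8167
```

View pics/side_3.png

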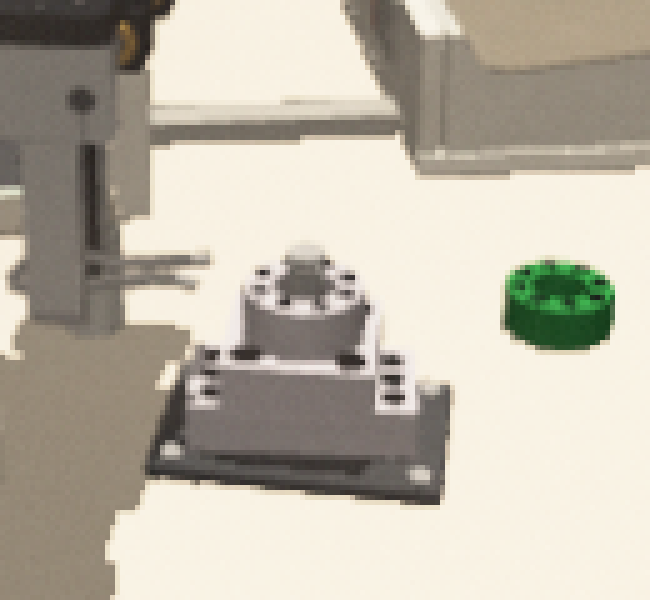

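Call:
servo_tool(rows=[[0,0,0.03,0,0,0,-1],[0,0.005,0.06,0,0,0,-1],[-0.005,0.02,0.09,0,0,0,-1],[-0.015,0.05,0.1,0,0,0.05,-1],[-0.03,0.085,0.1,0,0,0.1,-1],[-0.045,0.12,0.1,0,0,0.15,-1],[-0.06,0.155,0.1,0,0,0.2,-1],[-0.07,0.19,0.1,0,0,0.25,-1]])

```text
time_s: 4.48
ee_pos: [0.4213, -0.0637, 0.1485]
eef_rot: [3.141, -0.001, 0.026]
force: [0.9, 0.2, 0.0]
grip_width: 0.0243
```

Call:
servo_tool(rows=[[0,0.035,0,0,0,0.03,-1],[0,0.07,0,0,0,0.03,-1],[0,0.105,0,0,0,0.03,-1],[0,0.14,-0.02,0,0,0.03,-1],[0,0.165,-0.04,0,0,0.03,-1],[0,0.175,-0.06,0,0,0.03,-1],[0,0.177,-0.07,0,0,0.03,-1],[0,0.177,-0.07,0,0,0.03,-1]])

```text
time_s: 5.15
ee_pos: [0.4204, 0.1134, 0.0769]
eef_rot: [3.141, 0.003, 0.057]
force: [-0.3, 0.5, -0.7]
grip_width: 0.0246
```

```bash

python3 -c "
from look import *
look('4',('side','top'),(200,140,330,270),f=4.5)"
```

```text
[0.42169206 0.11266199 0.07907074] [ 3.14128233e+00 -6.61378411e-04  5.50795243e-02] 0.024283176297236867 [-0.07774787 -0.52792882  0.76140176] 5.25
```

View pics/side_4.png

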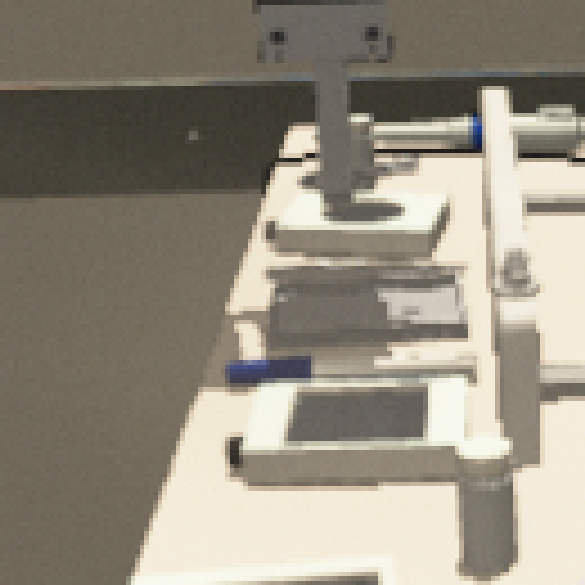

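View pics/top_4.png

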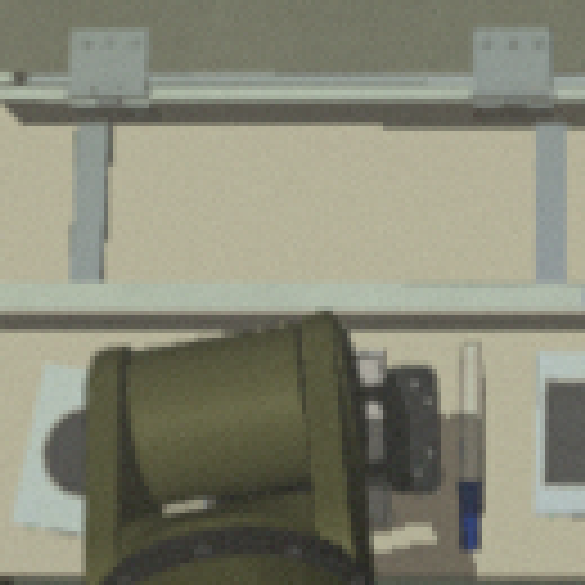

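Call:
servo_tool(rows=[[-0.0015,0,-0.025,0,0,0,-1],[-0.0015,0,-0.045,0,0,0,-1],[-0.0015,0,-0.06,0,0,0,-1],[-0.0015,0,-0.068,0,0,0,-1],[-0.0015,0,-0.074,0,0,0,-1],[-0.0015,0,-0.074,0,0,0,-1],[-0.0015,0,-0.074,0,0,0,-0.3],[-0.0015,0,-0.074,0,0,0,-0.2]])

```text
time_s: 5.92
ee_pos: [0.4209, 0.1126, 0.006]
eef_rot: [3.141, -0.002, 0.055]
force: [-0.2, 0.4, 0.6]
grip_width: 0.0342
```

Call:
servo_tool(rows=[[0,0,0,0,0,0,-0.15],[0,0,0,0,0,0,-0.15],[0,0,0,0,0,0,-0.15],[0,0,0.02,0,0,0,-0.15],[0,0,0.05,0,0,0,-0.15],[0,0,0.08,0,0,0,-0.15],[0,-0.01,0.115,0,0,0,-0.15],[0,-0.03,0.14,0,0,0,-0.15]])

```text
time_s: 6.58
ee_pos: [0.4211, 0.0833, 0.1489]
eef_rot: [-3.141, -0.005, 0.057]
force: [0.1, -0.1, 0.4]
grip_width: 0.0401
```

Call:
servo_tool(rows=[[0,-0.035,0,0,0,0,0.4],[0.0,-0.07,0,0,0,0,0.4],[0.01,-0.105,0,0,0,0,0.4],[0.02,-0.14,0,0,0,-0.05,0.4],[0.03,-0.175,0,0,0,-0.1,0.4],[0.04,-0.21,0,0,0,-0.15,0.4],[0.05,-0.24,0,0,0,-0.2,0.4],[0.06,-0.27,0,0,0,-0.28,0.4]])

```text
time_s: 7.25
ee_pos: [0.4812, -0.1885, 0.149]
eef_rot: [-3.141, -0.005, -0.226]
force: [0.5, -0.0, -1.4]
grip_width: 0.066
```

```bash

python3 -c "
from look import *
look('5',('side','top'),f=5, box=(200,170,300,270))
W=cloud(load('side_5'));
m=(abs(W[...,0]-.435)<.06)&(abs(W[...,1]-.112)<.045)
"; python3 -c "
from look import *
draw(load('top_5'),[],(370,165,440,220),11,'pics/st5.png')"
```

```text
[ 0.4816377  -0.18994944  0.14865088] [ 3.14137484 -0.00477532 -0.22942447] 0.06562243186737549 [ 1.15506539  0.4319877  -0.04541402] 7.35
```

View pics/side_5.png

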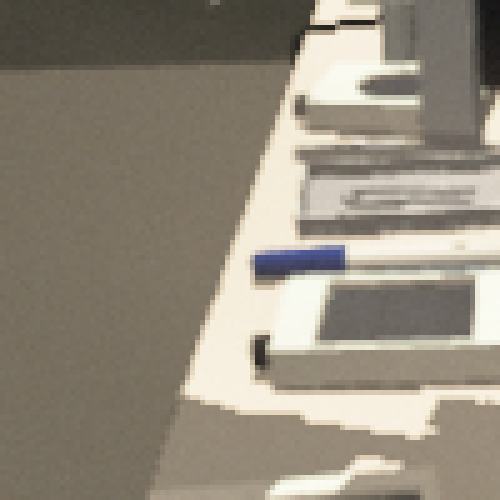

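View pics/top_5.png

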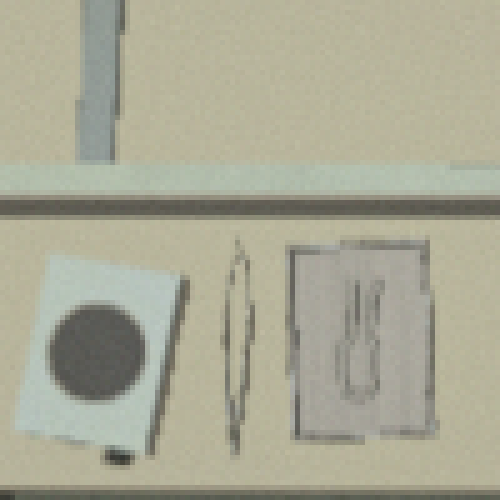

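View pics/st5.png

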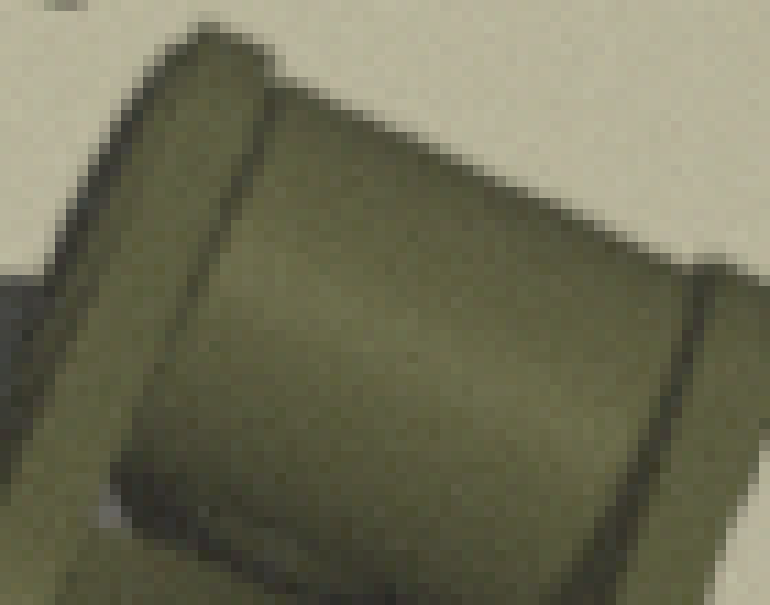

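```bash
python3 -c "
from look import *
p=load('side_3')
S=[.5712,-.2715];y=np.deg2rad(167.1)
draw(p,[(circ(S,.021,.06),(255,0,0),True),(circ(S,.007,.073),(0,255,0),True),(rect(S,y,.052,.052,.042),(255,255,0),True),(rect(S,y,.078,.042,.024),(0,0,255),True)],(315,235,390,310),9,'pics/f3.png')
W=cloud(p)
for lo,hi in [(.0575,.062),(.07,.08),(.04,.044),(.022,.026)]:
  k=(abs(W[...,0]-.57)<.06)&(abs(W[...,1]+.27)<.06)&(W[...,2]>lo)&(W[...,2]<hi);q=W[k];print(k.sum(),q.mean(0),q.min(0),q.max(0))
"
```

```text
194 [ 0.56985278 -0.27689186  0.06014974] [ 0.55026126 -0.29298764  0.05763558] [ 0.59058446 -0.25405982  0.06199957]
40 [ 0.56873832 -0.27324568  0.07256511] [ 0.53348857 -0.27911512  0.07000044] [ 0.57706169 -0.26547192  0.07486596]
241 [ 0.56780054 -0.28538051  0.04240438] [ 0.5395155  -0.30261143  0.04012124] [ 0.5992157  -0.24039072  0.04397338]
162 [ 0.56794011 -0.2751272   0.02455336] [ 0.52975814 -0.29868002  0.02208586] [ 0.61207245 -0.24528572  0.02597777]
```

View pics/f3.png

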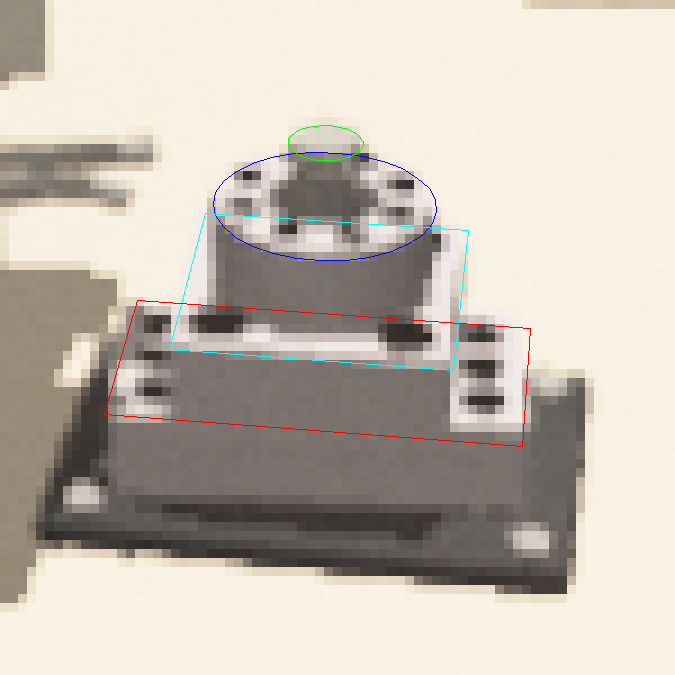

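Call:
servo_tool(rows=[[0.03,-0.025,0,0,0,0,0.4],[0.06,-0.05,0,0,0,0,0.4],[0.089,-0.079,-0.01,0,0,0.003,0.4],[0.089,-0.079,-0.04,0,0,0.003,0.4],[0.089,-0.079,-0.065,0,0,0.003,0.4],[0.089,-0.079,-0.085,0,0,0.003,0.4],[0.089,-0.079,-0.0995,0,0,0.003,0.4],[0.089,-0.079,-0.0995,0,0,0.003,0.4]])

```text
time_s: 8.02
ee_pos: [0.5692, -0.2675, 0.0459]
eef_rot: [-3.14, 0.0, -0.225]
force: [-0.3, 0.7, -0.4]
grip_width: 0.0657
```

Call:
servo_tool(rows=[[0,0,0,0,0,0,0.2],[0,0,0,0,0,0,0],[0,0,0,0,0,0,-1],[0,0,0,0,0,0,-1],[0,0,0,0,0,0,-1],[0,0,0,0,0,0,-1],[0,0,0,0,0,0,-1],[0,0,0,0,0,0,-1]], newtons=15)

```text
time_s: 8.68
ee_pos: [0.5696, -0.2677, 0.047]
eef_rot: [-3.141, -0.001, -0.225]
force: [-0.6, 1.7, 7.2]
grip_width: 0.0432
```

```bash

python3 -c "
from look import *
look('6',f=5)"
```

```text
[ 0.56964571 -0.26764731  0.04702762] [-3.14060836e+00 -1.19995432e-03 -2.25303214e-01] 0.042626029420344436 [-0.89594944  0.83893469  7.14658806] 8.7333
```

View pics/side_6.png

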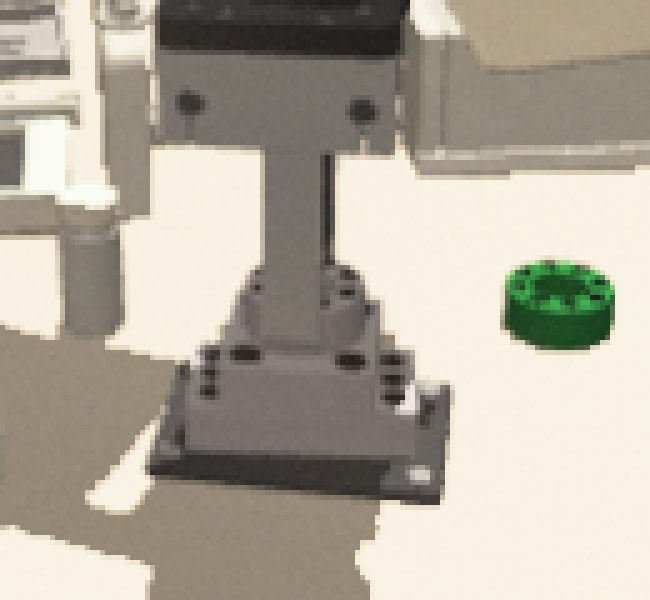

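Call:
servo_tool(rows=[[0,0,0.003,0,0,0,-1],[0,0,0.006,0,0,0,-1],[0,0,0.01,0,0,0,-1],[0,0,0.018,0,0,0,-1],[0,0,0.028,0,0,0,-1],[0,0,0.04,0,0,0,-1],[0,0,0.055,0,0,0,-1],[0,0,0.07,0,0,0,-1]])

```text
time_s: 9.4
ee_pos: [0.5697, -0.2676, 0.1188]
eef_rot: [-3.141, -0.002, -0.225]
force: [-0.3, 0.6, -0.9]
grip_width: 0.043
```

```bash

python3 -c "
from look import *
look('7',f=5)"
```

```text
[ 0.57084832 -0.26828453  0.12221698] [ 3.14123285 -0.00612515 -0.22529685] 0.04314414047914871 [ 0.71623784 -0.85535831  2.48683025] 9.45
```

View pics/side_7.png

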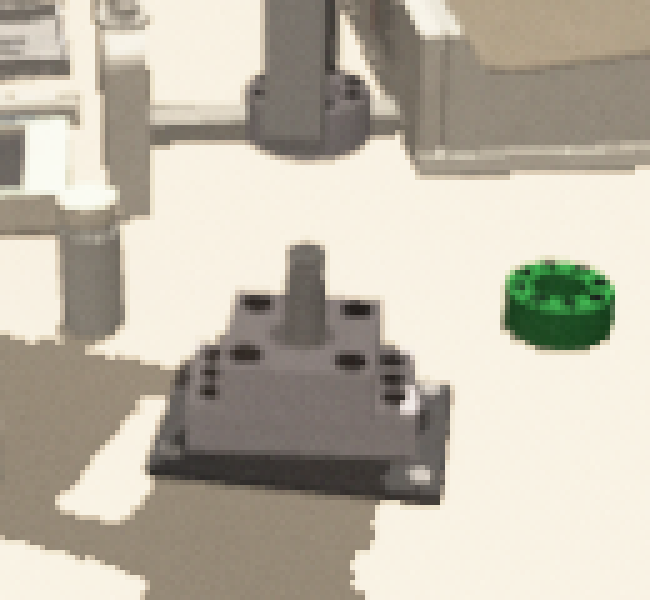

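Call:
servo_tool(rows=[[-0.03,0.01,0.01,0,0,0.03,-1],[-0.06,0.03,0.02,0,0,0.06,-1],[-0.09,0.05,0.03,0,0,0.09,-1],[-0.115,0.08,0.03,0,0,0.12,-1],[-0.13,0.11,0.03,0,0,0.15,-1],[-0.14,0.145,0.03,0,0,0.18,-1],[-0.146,0.18,0.03,0,0,0.21,-1],[-0.146,0.215,0.03,0,0,0.225,-1]])

```text
time_s: 10.12
ee_pos: [0.4238, -0.052, 0.1529]
eef_rot: [3.141, -0.007, 0.0]
force: [0.4, 0.5, -0.7]
grip_width: 0.0433
```

Call:
servo_tool(rows=[[0,0.037,0,0,0,0,-1],[0,0.074,0,0,0,0,-1],[0,0.111,0,0,0,0,-1],[0,0.148,0,0,0,0,-1],[0,0.185,0,0,0,0,-1],[0,0.222,0,0,0,0,-1],[0,0.259,0,0,0,0,-1],[0,0.29,0,0,0,0,-1]])

```text
time_s: 10.78
ee_pos: [0.4233, 0.2405, 0.1535]
eef_rot: [-3.142, -0.008, 0.001]
force: [0.3, -0.6, 0.3]
grip_width: 0.0432
```

```bash

python3 -c "
from look import *
look('8',f=5,box=(220,120,340,240))"
```

```text
[0.42331422 0.24388847 0.15349657] [-3.14038333e+00 -8.39865857e-03  2.85152829e-03] 0.042829158328183285 [-1.49458042  1.46560776 -0.13887935] 10.8333
```

View pics/side_8.png

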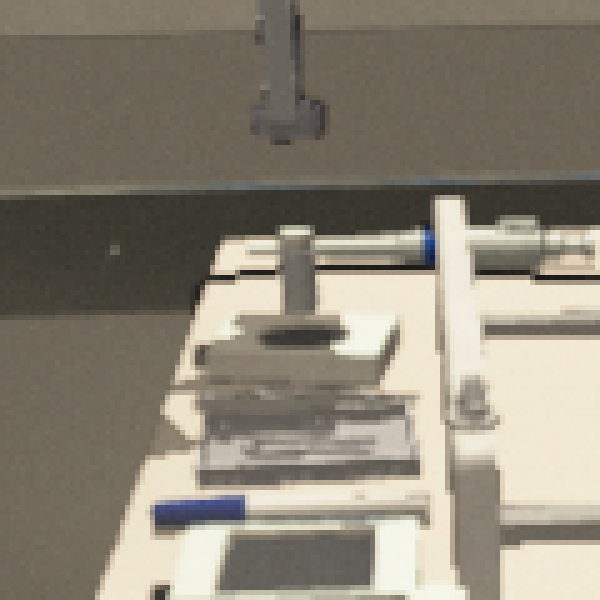

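Call:
servo_tool(rows=[[0.0017,0.023,-0.02,0,0.008,0,-1],[0.0017,0.023,-0.05,0,0.008,0,-1],[0.0017,0.023,-0.08,0,0.008,0,-1],[0.0017,0.023,-0.1,0,0.008,0,-1],[0.0017,0.023,-0.11,0,0.008,0,-1],[0.0017,0.023,-0.118,0,0.008,0,-1],[0.0017,0.023,-0.118,0,0.008,0,-1],[0.0017,0.023,-0.118,0,0.008,0,-1]])

```text
time_s: 11.5
ee_pos: [0.4255, 0.2671, 0.0364]
eef_rot: [-3.14, -0.001, 0.003]
force: [0.8, 0.7, 0.2]
grip_width: 0.0429
```

```bash

python3 -c "
from look import *
look('9',f=7,box=(240,150,320,230))"
```

```text
[0.4256865  0.26715958 0.03674353] [-3.13948606e+00 -2.03145353e-03  2.71712777e-03] 0.04305777108178198 [-0.09280561  1.09274623 -0.7996122 ] 11.55
```

View pics/side_9.png

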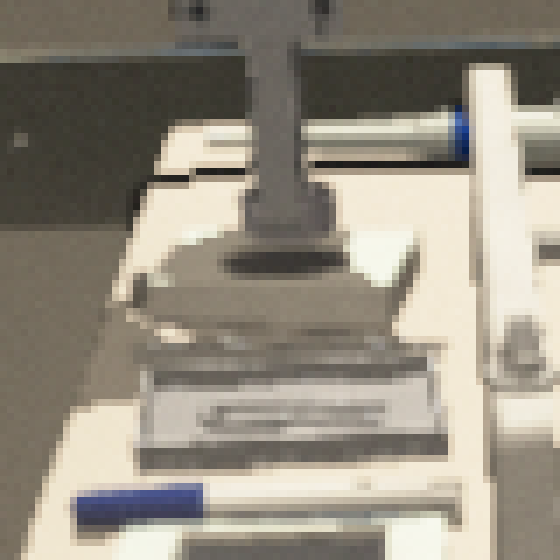

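Call:
servo_tool(rows=[[-0.0005,0,-0.005,0,0,0,-1],[-0.0005,0,-0.01,0,0,0,-1],[-0.0005,0,-0.0145,0,0,0,-1],[-0.0005,0,-0.0145,0,0,0,-1],[-0.0005,0,-0.0145,0,0,0,-0.05],[-0.0005,0,-0.0145,0,0,0,0.1],[-0.0005,0,-0.0145,0,0,0,0.2],[-0.0005,0,-0.0145,0,0,0,0.2]])

```text
time_s: 12.22
ee_pos: [0.4253, 0.2672, 0.0224]
eef_rot: [-3.139, -0.002, 0.003]
force: [-0.8, 0.1, 0.8]
grip_width: 0.056
```

Call:
servo_tool(rows=[[0,0,0,0,0,0,0.2],[0,0,0.02,0,0,0,0.2],[0,0,0.05,0,0,0,0.2],[0,0,0.08,0,0,0,0.2],[0,-0.015,0.11,0,0,0,0.2],[0,-0.045,0.125,0,0,0,0.2],[0,-0.08,0.125,0,0,0,0.2],[0,-0.115,0.125,0,0,0,0.3]])

```text
time_s: 12.88
ee_pos: [0.4254, 0.1513, 0.1486]
eef_rot: [-3.139, -0.005, 0.004]
force: [0.5, -0.2, -0.4]
grip_width: 0.0597
```

Call:
servo_tool(rows=[[0,-0.037,0,0,0,0,0.5],[0,-0.074,0,0,0,0,0.5],[0,-0.111,0,0,0,-0.03,0.5],[0,-0.148,0,0,0,-0.07,0.5],[0.01,-0.183,0,0,0,-0.1,0.5],[0.02,-0.217,0,0,0,-0.15,0.5],[0.03,-0.25,0,0,0,-0.19,0.5],[0.04,-0.285,0,0,0,-0.228,0.5]])

```text
time_s: 13.55
ee_pos: [0.4656, -0.1354, 0.1488]
eef_rot: [-3.139, -0.005, -0.226]
force: [0.5, 0.8, 0.1]
grip_width: 0.0702
```

```bash

python3 -c "
from look import *
look('10',('side','top'),f=4,box=(200,140,330,270))
p=load('side_7')
S=[.5712,-.2705];y=np.deg2rad(167.4)
draw(p,[(circ(S,.007,.073),(0,255,0),True),(rect(S,y,.052,.052,.042),(255,255,0),True),(rect(S,y,.078,.042,.024),(0,0,255),True)],(315,235,390,310),9,'pics/f7.png')
"
```

```text
[ 0.46600883 -0.13739011  0.14848672] [-3.1392494  -0.00528158 -0.22927695] 0.07044433934305273 [-0.42858431  0.04399813 -0.01188053] 13.65
```

View pics/top_10.png

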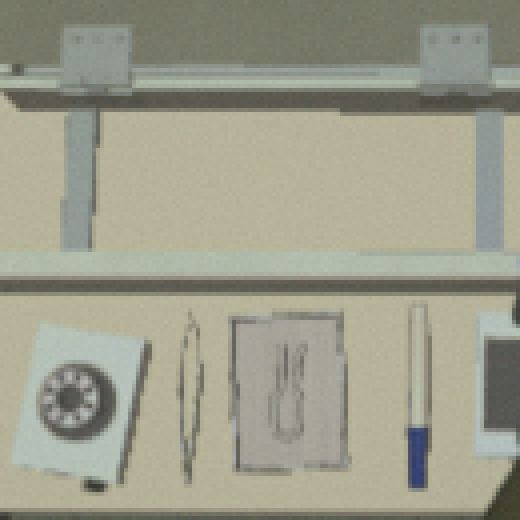

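View pics/side_10.png

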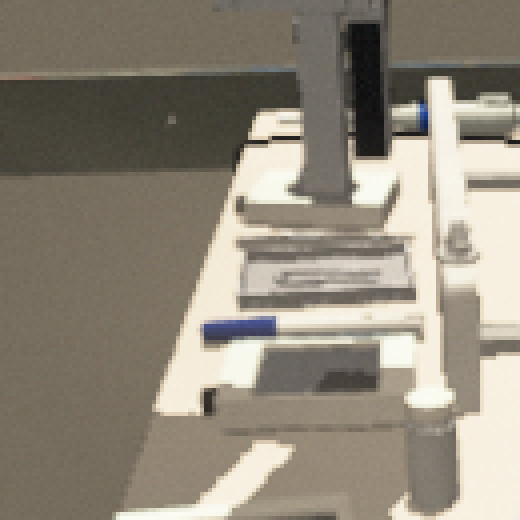

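View pics/f7.png

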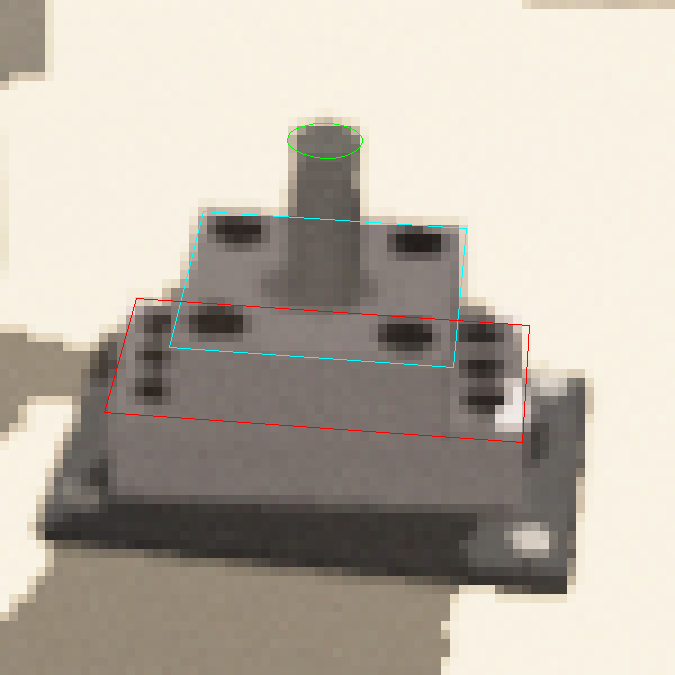

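```bash

python3 -c "
from look import *
p=load('top_10');W=cloud(p);k=(np.hypot(W[...,0]-.425,W[...,1]-.267)<.032)&(W[...,2]>.027);q=W[k];print(k.sum(),q.mean(0),q[:,2].std(),np.percentile(q[:,:],[2,98],axis=0))
A=np.c_[q[:,:2]-q[:,:2].mean(0),np.ones(len(q))];print(np.linalg.lstsq(A,q[:,2],rcond=None)[0])
draw(p,[(circ((.425,.267),.021,.033),(0,0,255),True)],(200,220,240,260),14,'pics/r10.png')
"
```

```text
121 [0.42691211 0.26836257 0.0335479 ] 0.002535039602532686 [[0.40989556 0.24884562 0.02768246]
 [0.44474487 0.28790541 0.03777543]]
[-0.01817309  0.03985692  0.0335479 ]
```

View pics/r10.png

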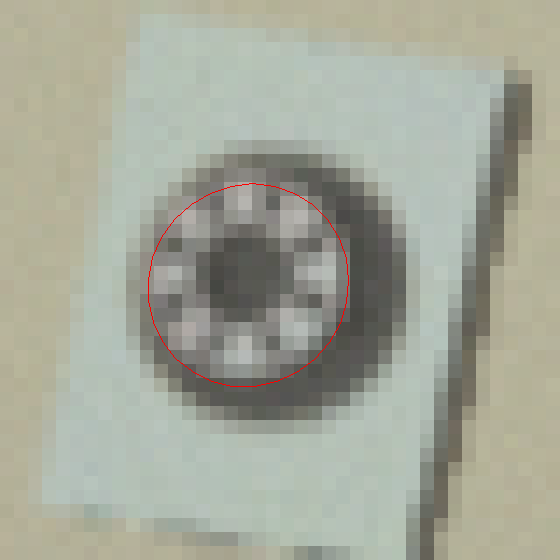

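Call:
servo_tool(rows=[[0.03,-0.03,0,0,0,0,0.5],[0.055,-0.06,0,0,0,0,0.5],[0.08,-0.095,0,0,0,0.002,0.5],[0.104,-0.1316,-0.005,0,0,0.004,0.5],[0.104,-0.1316,-0.035,0,0.005,0.004,0.5],[0.104,-0.1316,-0.065,0,0.005,0.004,0.5],[0.104,-0.1316,-0.085,0,0.005,0.004,0.5],[0.104,-0.1316,-0.085,0,0.005,0.004,0.5]])

```text
time_s: 14.32
ee_pos: [0.5681, -0.2673, 0.0588]
eef_rot: [-3.138, 0.007, -0.225]
force: [-0.3, -0.1, 0.9]
grip_width: 0.0704
```

```bash

python3 -c "
from look import *
look('11',f=5)"
```

```text
[ 0.56918713 -0.26786182  0.06185303] [-3.13922637  0.00330156 -0.22459299] 0.07044638703974859 [ 0.73611124 -0.15262344  0.53504031] 14.3667
```

View pics/side_11.png

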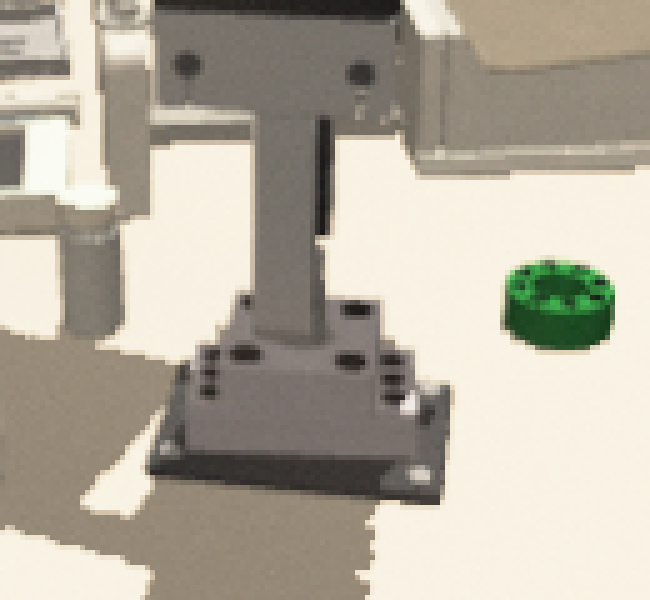

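Call:
servo_tool(rows=[[0.001,-0.001,-0.008,0,0,0,0.5],[0.001,-0.001,-0.016,0,0,0,0.5],[0.001,-0.001,-0.023,0,0,0,0.5],[0.001,-0.001,-0.028,0,0,0,0.5],[0.001,-0.001,-0.0305,0,0,0,0.5],[0.001,-0.001,-0.0305,0,0,0,0.5],[0.001,-0.001,-0.0305,0,0,0,0.5],[0.001,-0.001,-0.0305,0,0,0,0.5]])

```text
time_s: 15.03
ee_pos: [0.5704, -0.269, 0.0318]
eef_rot: [-3.139, 0.003, -0.225]
force: [-0.0, 0.1, -0.1]
grip_width: 0.0705
```

Call:
servo_tool(rows=[[0,0,0,0,0,0,0.3],[0,0,0,0,0,0,0.1],[0,0,0,0,0,0,-1],[0,0,0,0,0,0,-1],[0,0,0,0,0,0,-1],[0,0,0,0,0,0,-1],[0,0,0,0,0,0,-1],[0,0,0,0,0,0,-1]], newtons=20)

```text
time_s: 15.7
ee_pos: [0.5704, -0.2691, 0.032]
eef_rot: [-3.14, 0.002, -0.225]
force: [-1.1, -1.0, 3.6]
grip_width: 0.0518
```

Call:
servo_tool(rows=[[0,0,0.003,0,0,0,-1],[0,0,0.007,0,0,0,-1],[0,0,0.014,0,0,0,-1],[0,0,0.025,0,0,0,-1],[0,0,0.04,0,0,0,-1],[0,0,0.055,0,0,0,-1],[0,0,0.07,0,0,0,-1],[0,0,0.085,0,0,0,-1]])

```text
time_s: 16.37
ee_pos: [0.5705, -0.2691, 0.1188]
eef_rot: [-3.14, 0.002, -0.225]
force: [-0.4, -0.5, -1.9]
grip_width: 0.0517
```

```bash

python3 -c "
from look import *
look('12',f=5)"
```

```text
[ 0.57164223 -0.26968862  0.12216182] [-3.14092654e+00 -2.64447778e-03 -2.24643063e-01] 0.051723721204897224 [-0.05111742  0.46988746  2.23123871] 16.4167
```

View pics/side_12.png

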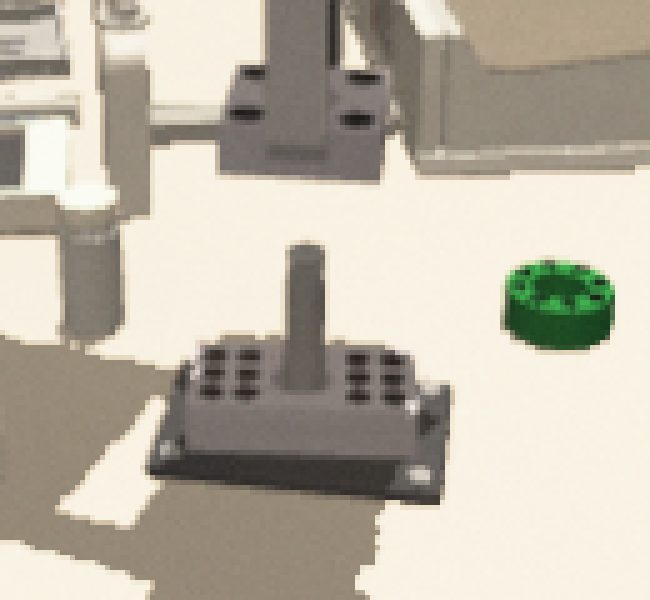

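Call:
servo_tool(rows=[[-0.03,0.01,0.01,0,0,0.03,-1],[-0.06,0.03,0.02,0,0,0.06,-1],[-0.09,0.055,0.02,0,0,0.09,-1],[-0.115,0.085,0.02,0,0,0.12,-1],[-0.13,0.12,0.02,0,0,0.15,-1],[-0.133,0.15,0.02,0,0,0.18,-1],[-0.133,0.18,0.01,0,0,0.2,-1],[-0.133,0.203,-0.01,0,0,0.2,-1]])

```text
time_s: 17.08
ee_pos: [0.4394, -0.0651, 0.1141]
eef_rot: [3.141, -0.008, -0.023]
force: [0.2, -0.3, -1.2]
grip_width: 0.052
```

Call:
servo_tool(rows=[[0,0,-0.02,0,0,0,-1],[0,0,-0.04,0,0,0,-1],[0,0,-0.06,0,0,0,-1],[0,0,-0.066,0,0,0,-1],[0,0,-0.066,0,0,0,-1],[0,0,-0.066,0,0,0,-1],[0,0,-0.066,0,0,0,-1],[0,0,-0.066,0,0,0,-1]])

```text
time_s: 17.75
ee_pos: [0.44, -0.0654, 0.0492]
eef_rot: [3.141, -0.009, -0.023]
force: [-0.6, -0.4, -1.0]
grip_width: 0.0518
```

```bash

python3 -c "
from look import *
look('13',f=6,box=(230,170,340,270))"
```

```text
[ 0.43988608 -0.0653047   0.04906781] [ 3.14108306 -0.00920963 -0.02310418] 0.05202932234066153 [-0.16931783 -0.77880015 -0.94252124] 17.8
```

View pics/side_13.png

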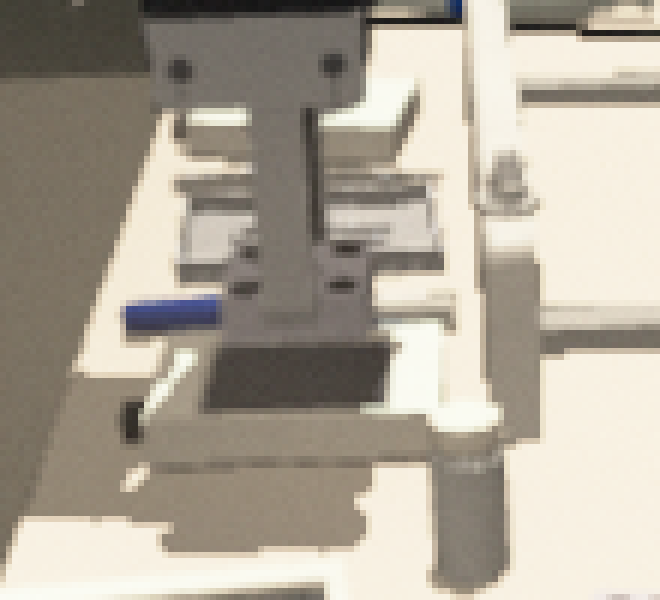

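Call:
servo_tool(rows=[[-0.001,-0.001,-0.01,0,0.009,0,-1],[-0.001,-0.001,-0.018,0,0.009,0,-1],[-0.001,-0.001,-0.0245,0,0.009,0,-1],[-0.001,-0.001,-0.0245,0,0.009,0,-1],[-0.001,-0.001,-0.0245,0,0.009,0,0.15],[-0.001,-0.001,-0.0245,0,0.009,0,0.25],[-0.001,-0.001,-0.0245,0,0.009,0,0.4],[-0.001,-0.001,-0.0245,0,0.009,0,0.4]])

```text
time_s: 18.47
ee_pos: [0.439, -0.0663, 0.0248]
eef_rot: [3.141, -0.001, -0.023]
force: [-0.4, -0.2, 0.6]
grip_width: 0.0654
```

Call:
servo_tool(rows=[[0,0,0,0,0,0,0.4],[0,0,0.02,0,0,0,0.4],[0,0,0.05,0,0,0,0.4],[0,0,0.08,0,0,-0.03,0.4],[0,-0.01,0.11,0,0,-0.06,0.4],[0.01,-0.03,0.12,0,0,-0.1,0.4],[0.03,-0.06,0.12,0,0,-0.15,0.4],[0.055,-0.095,0.12,0,0,-0.2,0.4]])

```text
time_s: 19.13
ee_pos: [0.4939, -0.161, 0.1464]
eef_rot: [3.141, -0.003, -0.224]
force: [0.3, 0.9, 0.2]
grip_width: 0.0656
```

```bash

python3 -c "
from look import *
look('14',('top','side'),f=4,box=(270,200,400,310))
p=load('side_12')
S=[.5700,-.2695];y=np.deg2rad(167.4)
draw(p,[(circ([.5712,-.2705],.007,.073),(0,255,0),True),(rect(S,y,.078,.042,.024),(0,0,255),True)],(315,235,390,310),9,'pics/f12.png')
p=load('top_14')
draw(p,[(rect([.4385,-.0666],-.02,.052,.052,.033),(0,0,255),True)],(310,205,355,265),10,'pics/s14.png')
"
```

```text
[ 0.49494377 -0.1636235   0.14446452] [ 3.14033576e+00 -1.33430842e-03 -2.27770839e-01] 0.0659473803363596 [ 0.02948092  1.01984545 -0.02239418] 19.2333
```

View pics/f12.png

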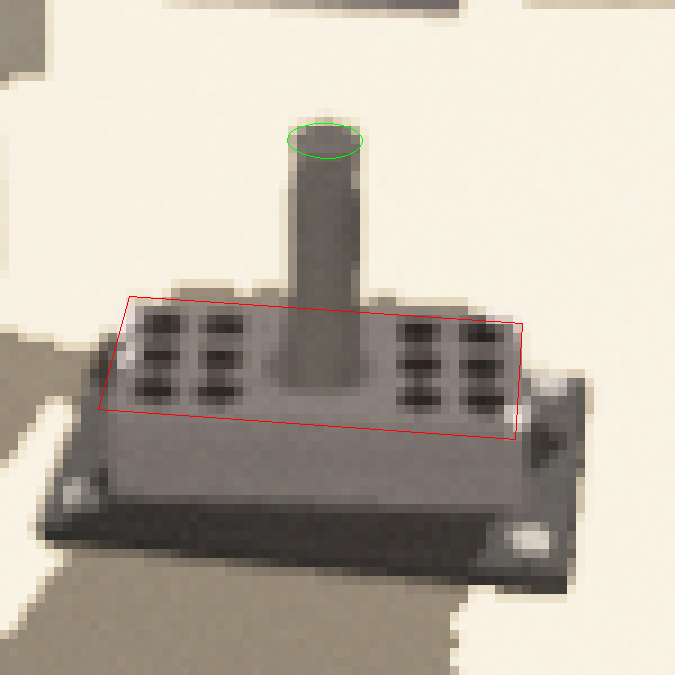

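View pics/s14.png

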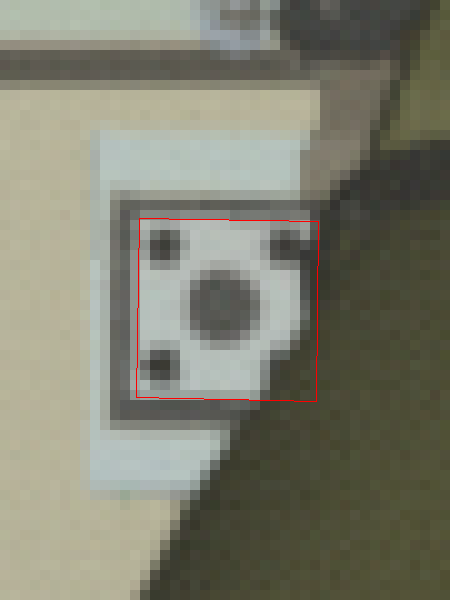

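View pics/side_14.png

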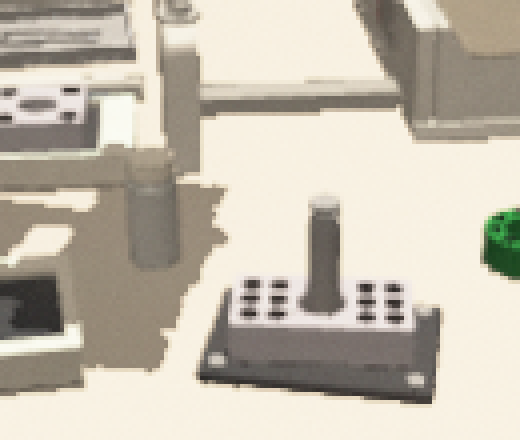

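Call:
servo_tool(rows=[[0.025,-0.03,0,0,0,0,0.4],[0.05,-0.065,0,0,0,0.01,0.4],[0.076,-0.105,0,0,0,0.02,0.4],[0.076,-0.105,-0.03,0,0,0.02,0.4],[0.076,-0.105,-0.055,0,0,0.02,0.4],[0.076,-0.105,-0.08,0,0,0.02,0.4],[0.076,-0.105,-0.098,0,0,0.02,0.4],[0.076,-0.105,-0.098,0,0,0.02,0.4]])

```text
time_s: 19.9
ee_pos: [0.569, -0.2673, 0.0424]
eef_rot: [-3.141, 0.005, -0.207]
force: [-0.2, 0.1, -0.7]
grip_width: 0.0658
```

```bash

python3 -c "
from look import *
look('15',f=5)"
```

```text
[ 0.57001796 -0.26780004  0.04501833] [ 3.14137312e+00  2.01907850e-03 -2.07339731e-01] 0.06573344193065508 [-0.16299937 -0.16566052  0.28566611] 19.95
```

View pics/side_15.png

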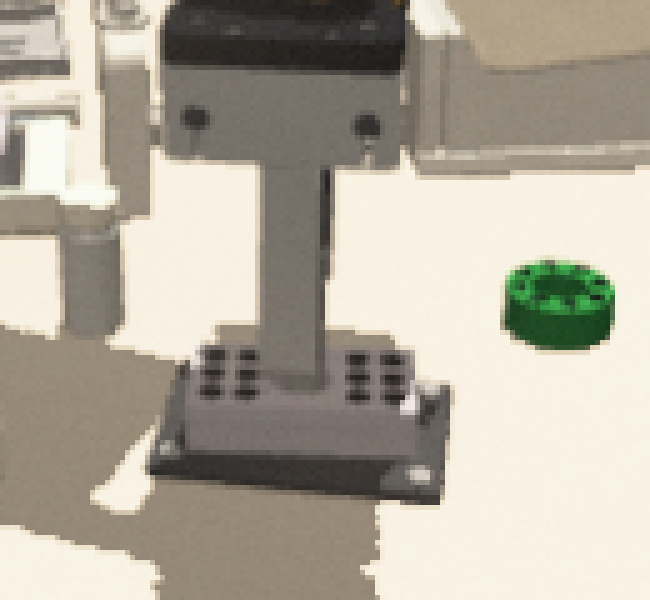

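Call:
servo_tool(rows=[[0.001,-0.001,-0.008,0,0,0,0.4],[0.001,-0.001,-0.016,0,0,0,0.4],[0.001,-0.001,-0.023,0,0,0,0.4],[0.001,-0.001,-0.028,0,0,0,0.4],[0.001,-0.001,-0.031,0,0,0,0.4],[0.001,-0.001,-0.031,0,0,0,0.4],[0.001,-0.001,-0.031,0,0,0,0.4],[0.001,-0.001,-0.031,0,0,0,0.4]])

```text
time_s: 20.62
ee_pos: [0.5712, -0.2689, 0.0144]
eef_rot: [3.141, 0.002, -0.207]
force: [-0.3, -0.3, -0.8]
grip_width: 0.0658
```

Call:
servo_tool(rows=[[0,0,0,0,0,0,0.2],[0,0,0,0,0,0,0],[0,0,0,0,0,0,-1],[0,0,0,0,0,0,-1],[0,0,0,0,0,0,-1],[0,0,0,0,0,0,-1],[0,0,0,0,0,0,-1],[0,0,0,0,0,0,-1]], newtons=25)

```text
time_s: 21.28
ee_pos: [0.5713, -0.269, 0.0146]
eef_rot: [3.141, 0.001, -0.207]
force: [-0.8, 0.2, 1.1]
grip_width: 0.0421
```

Call:
servo_tool(rows=[[0,0,0.003,0,0,0,-1],[0,0,0.008,0,0,0,-1],[0,0,0.018,0,0,0,-1],[0,0,0.033,0,0,0,-1],[0,0,0.05,0,0,0,-1],[0,0,0.07,0,0,0,-1],[0,0,0.085,0,0,0,-1],[0,0,0.095,0,0,0,-1]])

```text
time_s: 21.95
ee_pos: [0.5718, -0.2692, 0.1123]
eef_rot: [3.14, -0.001, -0.207]
force: [-0.1, -0.6, -1.4]
grip_width: 0.0417
```

```bash

python3 -c "
from look import *
look('16',f=5)"
```

```text
[ 0.57224587 -0.26944843  0.11355031] [ 3.13989681e+00 -2.92081152e-03 -2.07320832e-01] 0.04211761984877205 [ 0.4401937   0.74364703 -0.36810608] 22.0
```

View pics/side_16.png

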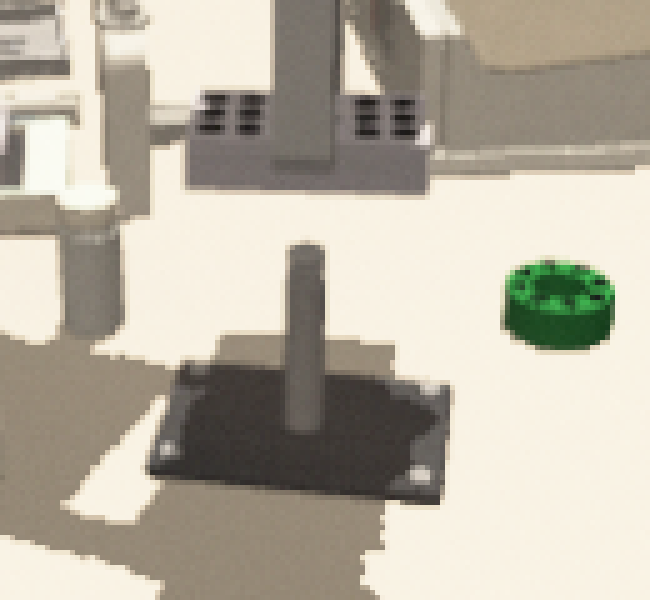

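Call:
servo_tool(rows=[[-0.025,0.002,0.005,0,0,0.04,-1],[-0.05,0.004,0.005,0,0,0.08,-1],[-0.08,0.006,0.005,0,0,0.12,-1],[-0.11,0.008,0.005,0,0,0.17,-1],[-0.135,0.011,0.005,0,0,0.22,-1],[-0.155,0.0134,0,0,0,0.27,-1],[-0.162,0.0134,-0.02,0,0,0.28,-1],[-0.162,0.0134,-0.04,0,0,0.28,-1]])

```text
time_s: 22.67
ee_pos: [0.4091, -0.2562, 0.0736]
eef_rot: [3.139, -0.004, 0.073]
force: [0.8, -0.9, -2.0]
grip_width: 0.0416
```

Call:
servo_tool(rows=[[0,0,-0.01,0,0,0,-1],[0,0,-0.02,0,0,0,-1],[0,0,-0.025,0,0,0,-1],[0,0,-0.025,0,0,0,-1],[0,0,-0.025,0,0,0,-1],[0,0,-0.025,0,0,0,-1],[0,0,-0.025,0,0,0,-1],[0,0,-0.025,0,0,0,-1]])

```text
time_s: 23.33
ee_pos: [0.4094, -0.2563, 0.0491]
eef_rot: [3.138, -0.005, 0.073]
force: [0.0, -0.5, -2.0]
grip_width: 0.0414
```

```bash

python3 -c "
from look import *
look('17',('side','top'),f=6,box=(210,210,320,310))
p=load('side_17');H=((.411,-.256),.075)
draw(p,[(rect(*H,.094,.058,.015),(255,0,0),True),(rect(*H,.106,.08,.02),(0,0,255),True)],(210,210,320,310),6,'pics/b17.png')
draw(load('top_17'),[],(370,210,430,280),9,'pics/bt17.png')"
```

```text
[ 0.40926598 -0.25624526  0.04893621] [ 3.13845342 -0.00444861  0.07285758] 0.04159889291037419 [ 0.29454761  0.42290525 -1.70736762] 23.4333
```

View pics/b17.png

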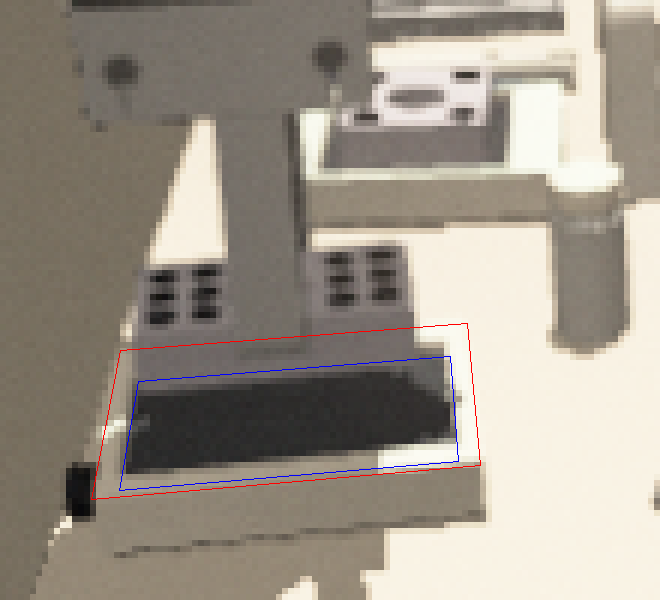

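View pics/bt17.png

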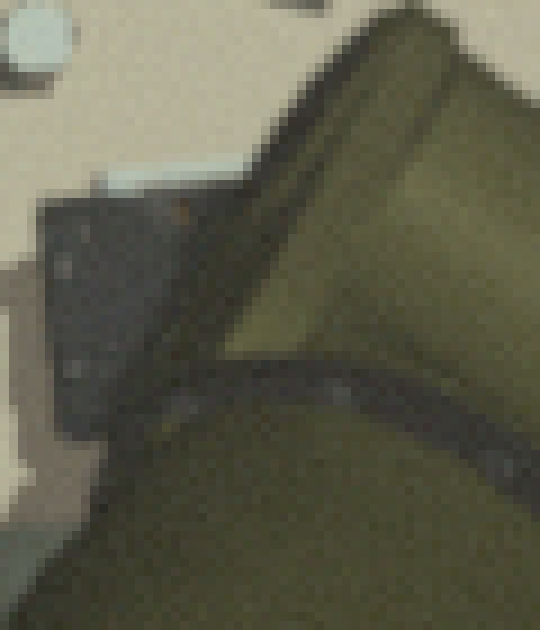

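```bash

python3 -c "
from look import *
p=load('side_17');T=(.4093,-.2562)
draw(p,[(rect(T,.073,.078,.042,.049-.0086),(255,0,0),True),(rect(T,.073,.078,.042,.049-.0086+.018),(0,0,255),True)],(210,210,320,310),6,'pics/b17b.png')"
```

```text
(no output)
```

View pics/b17b.png

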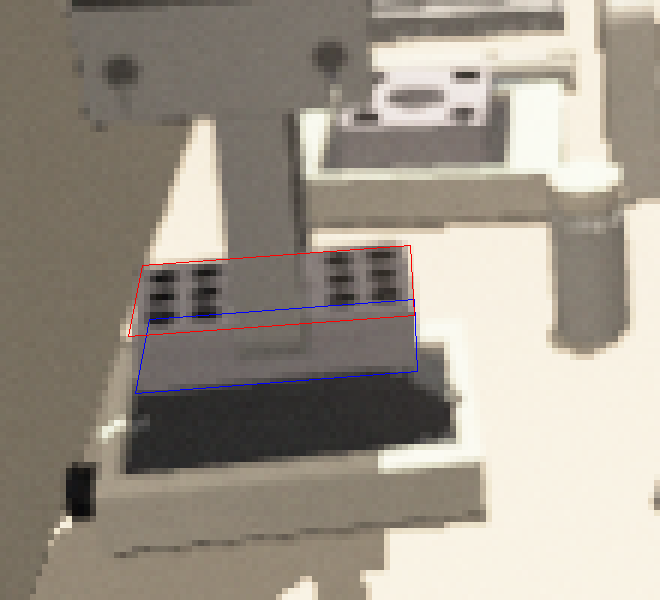

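Call:
servo_tool(rows=[[0.0015,0,-0.008,0.003,0.004,0,-1],[0.0015,0,-0.016,0.003,0.004,0,-1],[0.0015,0,-0.0235,0.003,0.004,0,-1],[0.0015,0,-0.0235,0.003,0.004,0,-1],[0.0015,0,-0.0235,0.003,0.004,0,-0.05],[0.0015,0,-0.0235,0.003,0.004,0,0.1],[0.0015,0,-0.0235,0.003,0.004,0,0.25],[0.0015,0,-0.0235,0.003,0.004,0,0.25]])

```text
time_s: 24.1
ee_pos: [0.4109, -0.2564, 0.0257]
eef_rot: [3.141, -0.001, 0.073]
force: [0.2, -0.0, 0.2]
grip_width: 0.0578
```

Call:
servo_tool(rows=[[0,0,0,0,0,0,0.25],[0,0,0.02,0,0,0,0.25],[0,0,0.05,0,0,0,0.25],[0,0,0.085,0,0,0,0.25],[-0.01,-0.02,0.12,0,0,0,0.25],[-0.03,-0.05,0.15,0,0,0,0.25],[-0.05,-0.08,0.17,0,0,0,0.25],[-0.07,-0.11,0.17,0,0,0,0.25]])

```text
time_s: 24.77
ee_pos: [0.3412, -0.3681, 0.2003]
eef_rot: [3.136, -0.005, 0.074]
force: [-0.1, 0.0, 0.9]
grip_width: 0.0589
```

Call:
servo_tool(rows=[[-0.02,-0.03,0,0,0,0,0.25],[-0.04,-0.06,0,0,0,0,0.25],[-0.06,-0.09,0,0,0,0,0.25],[-0.08,-0.12,0,0,0,0,0.25],[-0.08,-0.12,0,0,0,0,0.25],[-0.08,-0.12,0,0,0,0,0.25],[-0.08,-0.12,0,0,0,0,0.25],[-0.08,-0.12,0,0,0,0,0.25]])

```text
time_s: 25.43
ee_pos: [0.2618, -0.4874, 0.2005]
eef_rot: [3.136, -0.005, 0.075]
force: [-0.4, 0.3, -0.2]
grip_width: 0.0589
```

```bash

python3 -c "
from look import *
look('18',('side','top'),f=3)
p=load('top_18')
draw(p,[(rect((.411,-.256),.075,.078,.042,.033),(0,0,255),True),(rect((.4385,-.0666),-.02,.052,.052,.033),(0,0,255),True),(circ((.425,.267),.021,.033),(0,0,255),True)],(195,205,420,275),3.5,'pics/e18.png')
draw(load('side_18'),[],(210,170,350,310),5,'pics/f18.png')
W=cloud(p)
for n,c in [('r',(.425,.267)),('s',(.4385,-.0666)),('b',(.411,-.256))]:
  k=(np.hypot(W[...,0]-c[0],W[...,1]-c[1])<.03)&(W[...,2]>.027);q=W[k];A=np.c_[q[:,:2]-q[:,:2].mean(0),np.ones(len(q))];print(n,k.sum(),q.mean(0),np.linalg.lstsq(A,q[:,2],rcond=None)[0])
"
```

```text
[ 0.26190504 -0.48738617  0.20060458] [ 3.13551641 -0.00527227  0.07576651] 0.059247456557289996 [-0.04045844 -0.35972453 -1.31200968] 25.5333
r 120 [0.42709737 0.2688348  0.03321656] [-0.0065443   0.01969774  0.03321656]
s 257 [ 0.43839088 -0.06589303  0.03309228] [ 0.00527194 -0.00676296  0.03309228]
b 241 [ 0.41119036 -0.25505534  0.03315252] [-0.00801885  0.00368589  0.03315252]
```

View pics/e18.png

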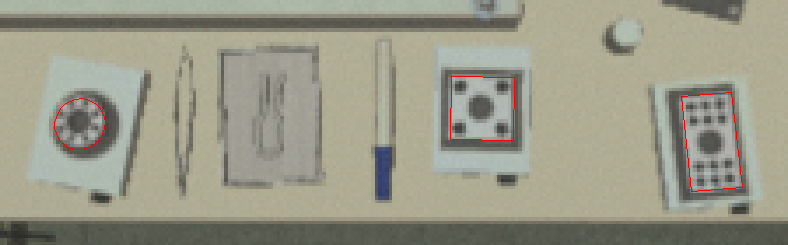

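View pics/f18.png

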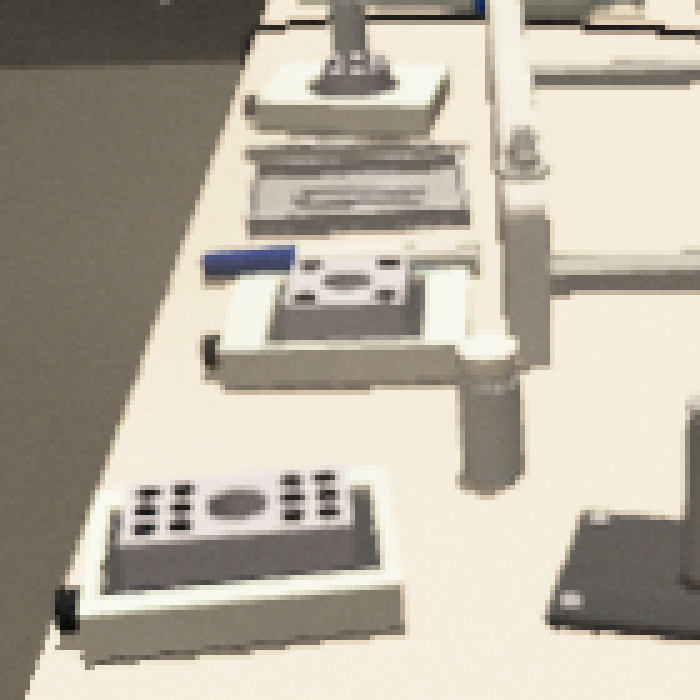

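All three block tops measure 33 mm high, level and centred in their wells. The clip lies flat in the tray and the robot is clear of everything, so I'm handing in.

```bash
python3 -c "
from station import hand_in
print(hand_in())"
```

```text
the job is handed in; nothing more can be done
None
```

I pulled the clip out of the spindle and dropped it into the steel tray. I then moved the round, square and bar blocks, in that order, into the wells of their own shape. The job was handed in at about 25.5 s on the robot's clock; the hand-in reports no verdict.

**Blocks:** In the last depth image each block's top is about 33 mm above the bench, which is right for resting on the well floors. Their measured tilt is 0.02 rad or less (the limit is 0.08). The centres are within about 3 mm of the wells' centres.

**Clip:** It looks flat and inside the tray walls in both cameras. I judged this by eye and took no depth reading of it. It was released about 11 mm above the floor because of where the fingers held it.

**Robot:** It ended clear of everything, with the gripper open. The green look-alike was not touched.

**Disagreements:** While gripping the round block, the tool sat about 2 mm lower than planned and read 7 N upward, with no visible effect. The two cameras differed by about 3 mm along y at the stand, which the grasps had room for.

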